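# Heft the coin banks: full ones on the thali, empties into the tilt-out bin

### The arm

A 6-joint arm with a two-finger parallel gripper is mounted at the origin on the work surface. World frame = base frame: x ahead of the robot, y to its left, z up, the work surface at z = 0. Lengths are in m, angles in rad, forces in N, time in s.
With the tool pointing down it reaches from about 0.35 to 0.875 m from the base axis. Payload 4.2 kg.
Tool frame: the origin (TCP) lies where the fingers leave the gripper's body, on its centre line; the fingertips stand 70 mm ahead of it and the grasp point (between the pads) lies 51 mm ahead of it; z points along the fingers, y is the line along which they close (so a half turn about z gives the same grasp; the last joint's range is limited). The gripper opens to 87 mm and grips with 3 to 60 N. Pads are 19 mm wide; open, the fingers measure 117 mm over their backs; the gripper's body (75 mm by 190 mm) begins 51 mm behind the grasp point.
Start: joints at [1.602, 0.385, 0.008, 0, -1.194, -0.259], TCP at [0.141, 0.609, 0.292] pointing down, gripper open.
Joint ranges: [-3.14, 3.14], [-1.21, 2.06], [-1.07, 1.41], [-3.16, 2.05], [-2.99, -0.16], [-3.1, 3.1]. Speed limits (rad/s): [2.79, 2.79, 3.14, 3.14, 3.14, 3.14].

### API

Orientations are given as a unit quaternion [w, x, y, z].
In Python, from cell import status, read_camera, camera_info, order gives the robot as it stands.
- The arm moves only by the tool step_arm, never from a script. Its argument "moves" is a list of rows, each a list of 7 numbers: the shift along the tool's x, y, z in m, then the turn, a rotation vector about the tool's x, y, z in degrees, then the finger opening in m, from 0 to 0.087. In form: [[tx, ty, tz, wx, wy, wz, gripper], ...]. A call has 1 to 8 rows; each row shifts and turns the commanded pose from where the row before left it, along the tool's axes as they then stand; what a row does not reach is not made up. A row lasts 1/12 s, in which the tool goes at most 41.7 mm and 7.16 degrees, less where a joint would pass 70% of its speed; a pose out of reach is approached as far as the arm can. A call with a gripper value outside its range is refused whole. The fingers move at their own pace and stop on an object; the grip force is fixed at half the most. Time passes only in rows, so rows that do not move let the fingers close. It gives the time, the measured TCP pose, the force, the opening and the grip force at its end, in the units of the state.
- status.get_obs(): the state, without advancing time (a new reading comes with each control period).
- read_camera(name): name is "scene" or "top" or "wrist"; returns the picture (400x640x3 uint8, blue, green, red); there is no depth.
- camera_info(name): a dict with "fx", "fy", "cx", "cy" (pixels), "R" (3x3) and "t" (3): a world point X has camera coordinates R X + t. Camera axes: x right, y down, z forward; pixel columns grow to the right and rows downward; lengths in m; the calibration is good to about 2 mm. The wrist camera is an equidistant fisheye: a pixel r from the principal point sees the ray r / f radians off the axis. A picture is of the moment at which its call begins: read the wrist's pose just before it. camera_info takes no time and is no camera call; for the wrist camera it gives the pose at the moment of the call.
- order.sign_off(): hands the job in; it is judged then, once.
The state is a dict: "time": time; "q": joint angles; "qd": joint speeds; "effort": joint torques, N m; "position": TCP position; "orientation": TCP orientation; "ft_force": force on the tool from outside, world axes, zero at the start; "moment": the same for the moment, N m; "grip_width": finger opening in m; "grasp_force": force on a finger pad.
Only numpy, scipy, OpenCV 4.12 (cv2) and the standard library are available. Lean on these libraries where they do the work, as an engineer would, in place of code of your own. Each camera call takes 0.05 s, during which the arm holds its last target. There are 200 camera calls.

### The job

Tilt the bin's tub well open, then lift each sealed round clay coin bank to feel by its weight whether it is full or empty (they look alike): stand every full one upright on the steel thali and put every empty one into the bin's tub. When all are sorted, push the tub shut until it meets its stop; leave the diyas, the peacock and the jar where they are.

Things in the scene. Friction and masses are not known exactly. Their poses are not given: they have to be found in the camera images.
- bank1: sealed clay coin bank: 60 mm ball, widest 24 mm up, flat foot 36 mm across (origin at its centre, z up), plain round upright finial on top, 18 mm across, 52 to 74 mm above the foot. Bottom-heavy: rights itself when tipped. Full ones (coins) weigh 420 to 540 g, empty ones 105 to 135 g; all look alike. May be absent (None)
- bank2: sealed clay coin bank: 60 mm ball, widest 24 mm up, flat foot 36 mm across (origin at its centre, z up), plain round upright finial on top, 18 mm across, 52 to 74 mm above the foot. Bottom-heavy: rights itself when tipped. Full ones (coins) weigh 420 to 540 g, empty ones 105 to 135 g; all look alike. May be absent (None)
- bank3: sealed clay coin bank: 60 mm ball, widest 24 mm up, flat foot 36 mm across (origin at its centre, z up), plain round upright finial on top, 18 mm across, 52 to 74 mm above the foot. Bottom-heavy: rights itself when tipped. Full ones (coins) weigh 420 to 540 g, empty ones 105 to 135 g; all look alike. May be absent (None)
- bank4: sealed clay coin bank: 60 mm ball, widest 24 mm up, flat foot 36 mm across (origin at its centre, z up), plain round upright finial on top, 18 mm across, 52 to 74 mm above the foot. Bottom-heavy: rights itself when tipped. Full ones (coins) weigh 420 to 540 g, empty ones 105 to 135 g; all look alike. May be absent (None)
- bank5: sealed clay coin bank: 60 mm ball, widest 24 mm up, flat foot 36 mm across (origin at its centre, z up), plain round upright finial on top, 18 mm across, 52 to 74 mm above the foot. Bottom-heavy: rights itself when tipped. Full ones (coins) weigh 420 to 540 g, empty ones 105 to 135 g; all look alike. May be absent (None)
- bank6: sealed clay coin bank: 60 mm ball, widest 24 mm up, flat foot 36 mm across (origin at its centre, z up), plain round upright finial on top, 18 mm across, 52 to 74 mm above the foot. Bottom-heavy: rights itself when tipped. Full ones (coins) weigh 420 to 540 g, empty ones 105 to 135 g; all look alike. May be absent (None)
- bank7: sealed clay coin bank: 60 mm ball, widest 24 mm up, flat foot 36 mm across (origin at its centre, z up), plain round upright finial on top, 18 mm across, 52 to 74 mm above the foot. Bottom-heavy: rights itself when tipped. Full ones (coins) weigh 420 to 540 g, empty ones 105 to 135 g; all look alike. May be absent (None)
- thali: the large round steel thali, fixed; origin at the centre of its underside
- thali_floor (a point): centre of the flat inner floor (3 mm above the platform, 270 mm across) of the large round steel thali; rim 304 mm across, 24 mm high
- bin (a joint): tilt of the bin's grey tub, rad: 0 = shut against its stop, 0.75 = fully out towards the robot (stop). It pivots at the foot of its front panel; stiff, stays where left, takes about 3 to 7 N at the panel's top edge. Hook the panel from behind to pull it out; push it from the robot's side to shut it, following the top edge as it rises (it drags on the finger otherwise)
- bin_hinge (a point): middle of the tub's hinge line, 12 mm above the platform, at the inner foot of the front panel; axes turn with the tub: x into the bin, y along the hinge, z up the panel. Panel 165 mm tall, 216 wide, 8 thick (x -8 to 0 mm)
- bin_lip (a point): middle of the top edge of the tub's front panel, 165 mm from the hinge, turning with the tub; when shut, a 52 mm wide slot lies open to above behind this edge, between panel and hood
- bin_floor (a point): centre of the tub's inner floor, 75 mm behind the hinge and 4 mm above it in the tub's own axes (those of bin_hinge). Tub 150 mm deep, 200 mm wide inside; side walls 120 mm, back wall 100 mm high
- bin_case: white fixed case of the tilt-out bin: 230 mm wide (y), 170 deep (x), 190 tall; origin at the centre of its underside, hinge line at its front (-x) edge; its clear hood covers the top from 52 mm behind the hinge to the back
- diya1: bystander: small open clay diya (oil-lamp dish), 60 mm across, 20 mm high, origin at the centre of its underside
- diya2: bystander: small open clay diya (oil-lamp dish), 60 mm across, 20 mm high, origin at the centre of its underside
- diya3: bystander: small open clay diya (oil-lamp dish), 60 mm across, 20 mm high, origin at the centre of its underside
- diya4: bystander: small open clay diya (oil-lamp dish), 60 mm across, 20 mm high, origin at the centre of its underside
- peacock: bystander: brass-finished peacock figurine, round base 70 mm, 170 mm high, fan tail 160 mm wide; origin at the centre of its underside
- jar: bystander: closed glass jar with screw-top lid, 80 mm across, 130 mm high; origin at the centre of its underside
Things that resemble listed ones, but are neither listed nor needed, are in the scene too. Leave any blue or white look-alike of the bank3 alone.

How it is judged:
On the way, in this order (a step that is already met when the one before it is completed fails the run):
1. the tub of the bin is tilted well open (beyond 0.5 rad) (value of joint bin above 0.5 rad), for 0.2 s.
2. every coin bank is on the thali or in the tub (((horizontal distance between bank1 and thali_floor below 0.115 m and z of bank1 in the frame of thali_floor between -0.006 and 0.01 m and angle between bank1's own z axis and vertical below 0.25 rad and linear speed of bank1 below 0.05 m/s) or (x of bank1 in the frame of bin_floor between -0.085 and 0.085 m and y of bank1 in the frame of bin_floor between -0.11 and 0.11 m and z of bank1 in the frame of bin_floor between -0.02 and 0.12 m)) and ((horizontal distance between bank2 and thali_floor below 0.115 m and z of bank2 in the frame of thali_floor between -0.006 and 0.01 m and angle between bank2's own z axis and vertical below 0.25 rad and linear speed of bank2 below 0.05 m/s) or (x of bank2 in the frame of bin_floor between -0.085 and 0.085 m and y of bank2 in the frame of bin_floor between -0.11 and 0.11 m and z of bank2 in the frame of bin_floor between -0.02 and 0.12 m)) and ((horizontal distance between bank3 and thali_floor below 0.115 m and z of bank3 in the frame of thali_floor between -0.006 and 0.01 m and angle between bank3's own z axis and vertical below 0.25 rad and linear speed of bank3 below 0.05 m/s) or (x of bank3 in the frame of bin_floor between -0.085 and 0.085 m and y of bank3 in the frame of bin_floor between -0.11 and 0.11 m and z of bank3 in the frame of bin_floor between -0.02 and 0.12 m)) and ((horizontal distance between bank4 and thali_floor below 0.115 m and z of bank4 in the frame of thali_floor between -0.006 and 0.01 m and angle between bank4's own z axis and vertical below 0.25 rad and linear speed of bank4 below 0.05 m/s) or (x of bank4 in the frame of bin_floor between -0.085 and 0.085 m and y of bank4 in the frame of bin_floor between -0.11 and 0.11 m and z of bank4 in the frame of bin_floor between -0.02 and 0.12 m)) and ((horizontal distance between bank5 and thali_floor below 0.115 m and z of bank5 in the frame of thali_floor between -0.006 and 0.01 m and angle between bank5's own z axis and vertical below 0.25 rad and linear speed of bank5 below 0.05 m/s) or (x of bank5 in the frame of bin_floor between -0.085 and 0.085 m and y of bank5 in the frame of bin_floor between -0.11 and 0.11 m and z of bank5 in the frame of bin_floor between -0.02 and 0.12 m)) and ((horizontal distance between bank6 and thali_floor below 0.115 m and z of bank6 in the frame of thali_floor between -0.006 and 0.01 m and angle between bank6's own z axis and vertical below 0.25 rad and linear speed of bank6 below 0.05 m/s) or (x of bank6 in the frame of bin_floor between -0.085 and 0.085 m and y of bank6 in the frame of bin_floor between -0.11 and 0.11 m and z of bank6 in the frame of bin_floor between -0.02 and 0.12 m)) and ((horizontal distance between bank7 and thali_floor below 0.115 m and z of bank7 in the frame of thali_floor between -0.006 and 0.01 m and angle between bank7's own z axis and vertical below 0.25 rad and linear speed of bank7 below 0.05 m/s) or (x of bank7 in the frame of bin_floor between -0.085 and 0.085 m and y of bank7 in the frame of bin_floor between -0.11 and 0.11 m and z of bank7 in the frame of bin_floor between -0.02 and 0.12 m))), for 0.3 s.
3. the tub is shut against its stop (value of joint bin below 0.03 rad), for 0.3 s.
At the end, for the whole second after the job is handed in: Every full bank stands upright, at rest, on the thali's floor (centre within 115 mm of its centre), every empty one is in the tub, each judged by how hard it bears on what holds it; the tub is shut, under 0.03 rad from its stop ((((horizontal distance between bank1 and thali_floor below 0.115 m and z of bank1 in the frame of thali_floor between -0.006 and 0.01 m and angle between bank1's own z axis and vertical below 0.25 rad and linear speed of bank1 below 0.05 m/s) and contact force between bank1 and thali above 2.7 N) or ((x of bank1 in the frame of bin_floor between -0.085 and 0.085 m and y of bank1 in the frame of bin_floor between -0.11 and 0.11 m and z of bank1 in the frame of bin_floor between -0.02 and 0.12 m) and contact force between bank1 and bin_case below 3.5 N)) and (((horizontal distance between bank2 and thali_floor below 0.115 m and z of bank2 in the frame of thali_floor between -0.006 and 0.01 m and angle between bank2's own z axis and vertical below 0.25 rad and linear speed of bank2 below 0.05 m/s) and contact force between bank2 and thali above 2.7 N) or ((x of bank2 in the frame of bin_floor between -0.085 and 0.085 m and y of bank2 in the frame of bin_floor between -0.11 and 0.11 m and z of bank2 in the frame of bin_floor between -0.02 and 0.12 m) and contact force between bank2 and bin_case below 3.5 N)) and (((horizontal distance between bank3 and thali_floor below 0.115 m and z of bank3 in the frame of thali_floor between -0.006 and 0.01 m and angle between bank3's own z axis and vertical below 0.25 rad and linear speed of bank3 below 0.05 m/s) and contact force between bank3 and thali above 2.7 N) or ((x of bank3 in the frame of bin_floor between -0.085 and 0.085 m and y of bank3 in the frame of bin_floor between -0.11 and 0.11 m and z of bank3 in the frame of bin_floor between -0.02 and 0.12 m) and contact force between bank3 and bin_case below 3.5 N)) and (((horizontal distance between bank4 and thali_floor below 0.115 m and z of bank4 in the frame of thali_floor between -0.006 and 0.01 m and angle between bank4's own z axis and vertical below 0.25 rad and linear speed of bank4 below 0.05 m/s) and contact force between bank4 and thali above 2.7 N) or ((x of bank4 in the frame of bin_floor between -0.085 and 0.085 m and y of bank4 in the frame of bin_floor between -0.11 and 0.11 m and z of bank4 in the frame of bin_floor between -0.02 and 0.12 m) and contact force between bank4 and bin_case below 3.5 N)) and (((horizontal distance between bank5 and thali_floor below 0.115 m and z of bank5 in the frame of thali_floor between -0.006 and 0.01 m and angle between bank5's own z axis and vertical below 0.25 rad and linear speed of bank5 below 0.05 m/s) and contact force between bank5 and thali above 2.7 N) or ((x of bank5 in the frame of bin_floor between -0.085 and 0.085 m and y of bank5 in the frame of bin_floor between -0.11 and 0.11 m and z of bank5 in the frame of bin_floor between -0.02 and 0.12 m) and contact force between bank5 and bin_case below 3.5 N)) and (((horizontal distance between bank6 and thali_floor below 0.115 m and z of bank6 in the frame of thali_floor between -0.006 and 0.01 m and angle between bank6's own z axis and vertical below 0.25 rad and linear speed of bank6 below 0.05 m/s) and contact force between bank6 and thali above 2.7 N) or ((x of bank6 in the frame of bin_floor between -0.085 and 0.085 m and y of bank6 in the frame of bin_floor between -0.11 and 0.11 m and z of bank6 in the frame of bin_floor between -0.02 and 0.12 m) and contact force between bank6 and bin_case below 3.5 N)) and (((horizontal distance between bank7 and thali_floor below 0.115 m and z of bank7 in the frame of thali_floor between -0.006 and 0.01 m and angle between bank7's own z axis and vertical below 0.25 rad and linear speed of bank7 below 0.05 m/s) and contact force between bank7 and thali above 2.7 N) or ((x of bank7 in the frame of bin_floor between -0.085 and 0.085 m and y of bank7 in the frame of bin_floor between -0.11 and 0.11 m and z of bank7 in the frame of bin_floor between -0.02 and 0.12 m) and contact force between bank7 and bin_case below 3.5 N)) and value of joint bin below 0.03 rad); the robot touches nothing.
It fails at once if a diya is displaced by more than 50 mm or knocked over (distance of any of diya1, diya2, diya3, diya4 from where it was at the start of the episode above 0.05 m or angle between any of diya1, diya2, diya3, diya4's own z axis and vertical above 0.7 rad).
It fails at once if the peacock is displaced by more than 50 mm or knocked over (distance of peacock from where it was at the start of the episode above 0.05 m or angle between peacock's own z axis and vertical above 0.7 rad).
It fails at once if the jar is displaced by more than 50 mm or knocked over (distance of jar from where it was at the start of the episode above 0.05 m or angle between jar's own z axis and vertical above 0.7 rad).
Of bank1, bank2, bank3, bank4, bank5, bank6, bank7 only 5 to 7 are there at a start; the rules pass over those that are not, and their reading is None.
At some moment in a run one of bank1, bank2, bank3, bank4, bank5, bank6, bank7 may be knocked a few centimetres aside while the robot is not near it.
Once in a run the grip may slacken for a moment while it holds something.
It also fails if it takes over 210 s, if anything falls off the work surface, if the arm or the gripper's body presses on something with over 40 N, if the wrist force passes 120 N, or if a joint passes its speed limit or range.

## Working session

There is one attempt and no reset: what is moved stays moved. The work goes in short steps, Python scripts to look and compute and a tool call to move; the robot and the scene stay as the last step left them, time stands still between calls to the robot, and variables do not carry over. Pictures are saved under pics/ and viewed, at most 14 in all, crops included, and the job is handed in when it is done.

Besides the shell and the picture viewer there is one more tool, called after "Emit:" as name(argument=value, ...), one argument or row to a line, values as JSON. step_arm: Moves the arm, as the interface text tells. Its arguments: {"type":"object","properties":{"moves":{"type":"array"}},"required":["moves"]}

```bash
ls; mkdir -p pics
python3 - <<'E'
from cell import status, read_camera, camera_info
import cv2
print(status.get_obs())
for n in ("scene","top","wrist"):
    i=camera_info(n); print(n,i)
    cv2.imwrite(f"pics/{n}0.png",read_camera(n))
E
```

```text
pics
{'time': 0.0, 'q': array([ 1.60160171e+00,  3.85557866e-01,  6.64743967e-03, -4.75170130e-04,
       -1.19394799e+00, -2.58577063e-01]), 'qd': array([ 9.88869507e-04,  8.74488733e-05,  2.27913994e-04,  1.67715990e-03,
       -1.99970733e-03,  1.15914436e-03]), 'effort': array([ 9.37012082e-04, -3.90659058e+01,  1.87403780e+01,  4.21977371e+00,
        1.09325635e-02, -1.93255910e-04]), 'position': array([0.14102195, 0.60844229, 0.29117062]), 'orientation': array([ 1.05211045e-03,  9.93511496e-01, -1.13726842e-01, -6.98526260e-05]), 'ft_force': array([ 0.41888269,  0.27514494, -0.44188625]), 'moment': array([ 0.02923162,  0.00832866, -0.02224398]), 'grasp_force': 0.0, 'grip_width': 0.0871769367822171}
scene {'fx': 375.5915965366132, 'fy': 375.5915965366132, 'cx': 317.0390966593041, 'cy': 198.1686703059411, 'R': array([[ 0.62363297,  0.78144255, -0.02072326],
       [ 0.44454766, -0.37632944, -0.81286747],
       [-0.64300801,  0.49771848, -0.5820799 ]]), 't': array([-0.35468504, -0.12952812,  1.38867941])}
top {'fx': 415.07303599483515, 'fy': 415.07303599483515, 'cx': 324.1025044666288, 'cy': 200.67562242441875, 'R': array([[-0.00813094, -0.99964379,  0.02541995],
       [-0.99018614,  0.00450203, -0.13968227],
       [ 0.13951807, -0.02630623, -0.98987004]]), 't': array([-0.0061042 ,  0.5543316 ,  1.12136098])}
wrist {'fx': 309.70691628693146, 'fy': 309.70691628693146, 'cx': 321.72475078183516, 'cy': 200.2530161749777, 'R': array([[-0.22614237, -0.97409265,  0.00177001],
       [-0.94166593,  0.21907851,  0.25547969],
       [-0.24924866,  0.05610802, -0.9668128 ]]), 't': array([ 0.62336679, -0.03027968,  0.39002496])}
```

View pics/scene0.png

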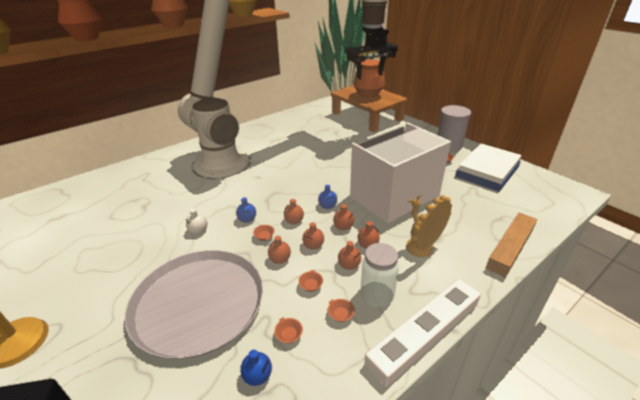

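View pics/top0.png

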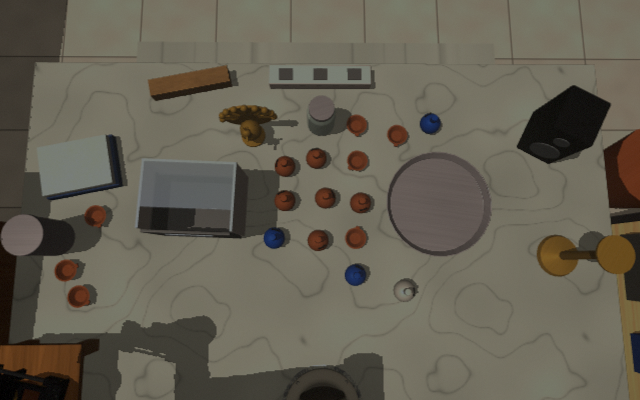

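The scene view shows six red banks at (293,213), (313,237), (278,250), (344,218), (368,235) and (349,257). The top view shows the bin at about (187,195), the thali at about (438,203), and red objects at the left near (96,215), (65,270) and (78,296) that I need to check.

Run:
```python
import cv2,numpy as np
t=cv2.imread("pics/top0.png")
a=cv2.resize(t[140:320,30:210],(400,400),interpolation=cv2.INTER_CUBIC)
b=cv2.resize(t[100:300,230:430],(600,600),interpolation=cv2.INTER_CUBIC)
s=cv2.imread("pics/scene0.png")
c=cv2.resize(s[120:320,220:480],(780,600),interpolation=cv2.INTER_CUBIC)
b=cv2.convertScaleAbs(b,alpha=1.6)
a=cv2.convertScaleAbs(a,alpha=1.6)
d=np.zeros((600,800,3),np.uint8); d[:,:600]=b; d[:200,600:]=cv2.resize(a,(200,200))
cv2.imwrite("pics/c1.png",d); cv2.imwrite("pics/c2.png",c)
```

```text
(no output)
```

View pics/c1.png

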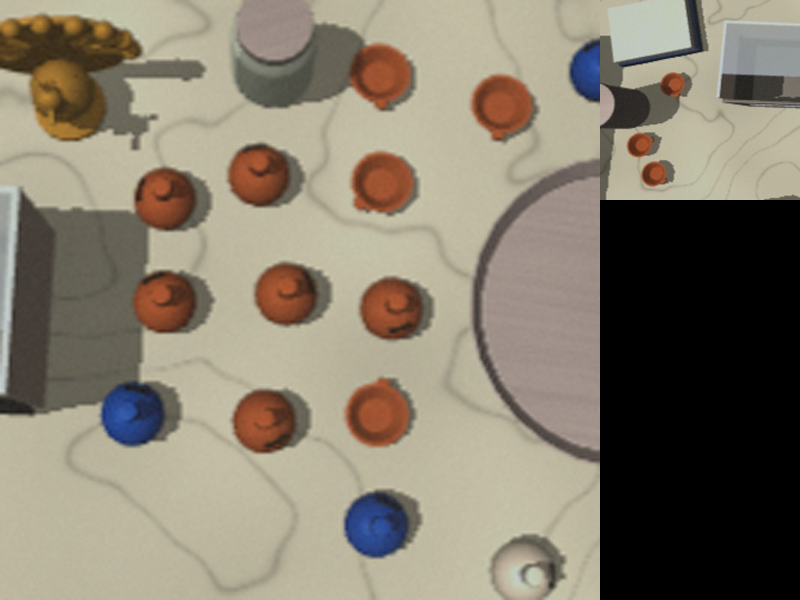

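View pics/c2.png

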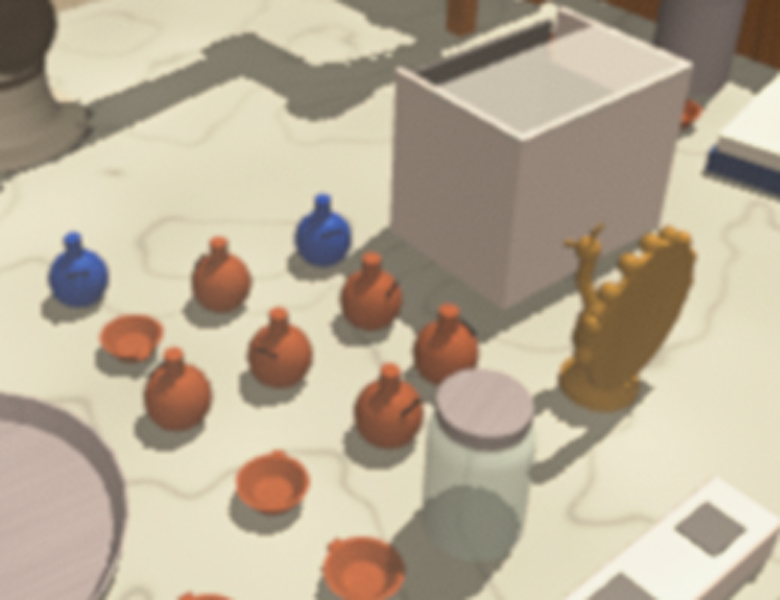

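Zoomed in, there are six clay banks and four nearby diyas, and the red objects at the left are more diya-like dishes. Next I triangulate the ball and finial points and crop the bin.

```bash
cat > h.py <<'E'
import cv2,numpy as np
from cell import status, read_camera, camera_info
from scipy.spatial.transform import Rotation as Ro
def ray(n,px,i=None):
    i=i or camera_info(n); p=np.array(px,float)-[i["cx"],i["cy"]]; R=np.array(i["R"])
    if n=="wrist":
        r=np.hypot(*p); th=r/i["fx"]; d=np.r_[p/max(r,1e-9)*np.sin(th),np.cos(th)]
    else: d=np.r_[p/i["fx"],1]
    d=R.T@d; return -R.T@np.array(i["t"]),d/np.linalg.norm(d)
def tri(rs):
    A=sum(np.eye(3)-np.outer(d,d) for c,d in rs); b=sum((np.eye(3)-np.outer(d,d))@c for c,d in rs)
    x=np.linalg.solve(A,b); return x,max(np.linalg.norm(np.cross(x-c,d)) for c,d in rs)
def atz(r,z): c,d=r; return c+d*(z-c[2])/d[2]
def proj(n,X,i=None):
    i=i or camera_info(n); x=np.array(i["R"])@X+np.array(i["t"])
    return x[:2]/x[2]*i["fx"]+[i["cx"],i["cy"]]
def pose():
    s=status.get_obs(); q=s["orientation"]; return s,Ro.from_quat(q,scalar_first=True).as_matrix()
E
python3 - <<'E'
from h import *
np.set_printoptions(precision=4,suppress=True)
T=dict(A=(165,200),B=(260,175),C=(165,303),D=(287,294),E=(392,309),F=(264,421))
S=dict(A=(446,352),B=(388,411),C=(371,298),D=(280,355),E=(178,397),F=(221,282))
Tf=dict(A=(164,186),B=(261,159),C=(166,290),D=(290,283),E=(398,300),F=(270,411))
Sf=dict(A=(448,312),B=(390,372),C=(372,260),D=(279,315),E=(174,355),F=(218,244))
f=lambda p:(p[0]/3-.33+230,p[1]/3-.33+100); g=lambda p:(p[0]/3-.33+220,p[1]/3-.33+120)
for k in T:
    print(k,*tri([ray("top",f(T[k])),ray("scene",g(S[k]))]),*tri([ray("top",f(Tf[k])),ray("scene",g(Sf[k]))]))
print("thali",tri([ray("top",(438.5,203.5)),ray("scene",(194,304))]))
for n,p in dict(d1=(380,75),d2=(501,105),d3=(383,183),d4=(377,414),blueC=(133,414),blueE=(376,525),jar=(275,30)).items(): print(n,atz(ray("top",f(p)),.02 if n!='jar' else .13))
print("peac",atz(ray("top",(253,135)),.02))
t=cv2.imread("pics/top0.png")[145:250,120:260]
cv2.imwrite("pics/c3.png",cv2.convertScaleAbs(cv2.resize(t,(800,600),interpolation=cv2.INTER_CUBIC),alpha=1.5))
E
```

```text
A [0.6571 0.1033 0.0242] 0.0017444867333215389 [0.6589 0.1005 0.0729] 0.0013127023202050565
B [0.6805 0.0124 0.0264] 0.0013403357957034827 [0.6835 0.0111 0.0733] 0.0005285732718069423
C [0.5578 0.1027 0.0251] 0.001733778504212768 [0.5626 0.0984 0.0748] 0.0016872815898944266
D [ 0.5657 -0.0124  0.0245] 0.0013628332274759785 [ 0.5684 -0.0139  0.0733] 0.0012493836470015328
E [ 0.5509 -0.1118  0.0234] 0.0012210487706235738 [ 0.5524 -0.1119  0.0724] 0.0010727018340577089
F [0.4459 0.0095 0.0246] 0.0007542780658960276 [0.4525 0.0048 0.076 ] 0.0009111818538242538
thali (array([ 0.5492, -0.3444,  0.0013]), np.float64(0.0014520863675940175))
d1 [ 0.7809 -0.1062  0.02  ]
d2 [ 0.7507 -0.2237  0.02  ]
d3 [ 0.6732 -0.1071  0.02  ]
d4 [ 0.4515 -0.0971  0.02  ]
blueC [0.4531 0.1309 0.02  ]
blueE [ 0.349  -0.0943  0.02  ]
jar [ 0.7856 -0.0018  0.13  ]
peac [0.7498 0.1941 0.02  ]
```

View pics/c3.png

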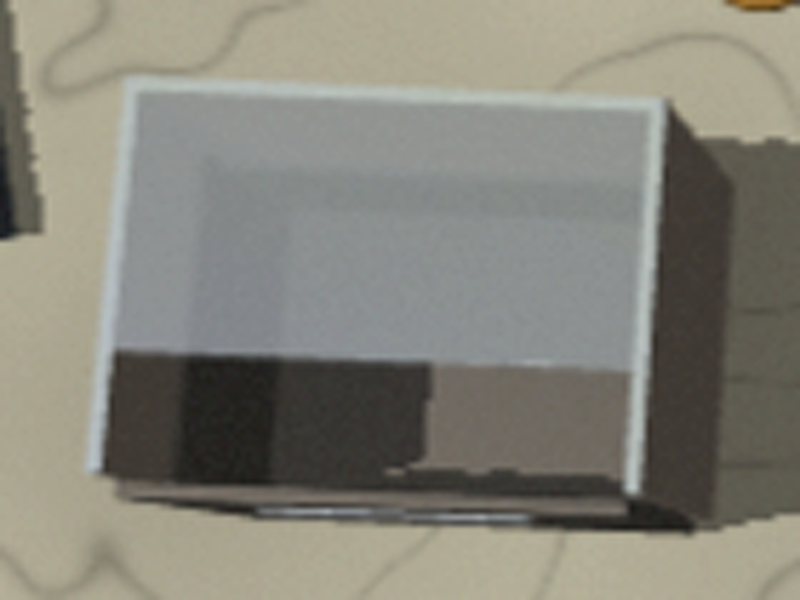

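The crop shows the bin with its clear hood. The slot runs from row 355 to about 478, the panel's top edge is the strip from (115,487) to (625,508), and the case top corners are at (125,78), (665,100), (92,472) and (632,495).

Run:
```python
from h import *
np.set_printoptions(precision=4,suppress=True)
f=lambda p:(p[0]/5.714-.4+120,p[1]/5.714-.4+145)
P=[atz(ray("top",f(p)),.19) for p in [(125,78),(665,100),(632,495),(92,472)]]
for p in P: print(p)
print(np.linalg.norm(P[0]-P[1]),np.linalg.norm(P[1]-P[2]),np.linalg.norm(P[0]-P[3]))
for p in [(115,480),(625,500),(115,494),(625,515),(115,352),(630,370)]: print(p,atz(ray("top",f(p)),.177 if p[1]>400 else .187))
c=sum(P)/4; ax=((P[0]-P[3])+(P[1]-P[2])); ax/=np.linalg.norm(ax); print("c",c,"yaw",np.degrees(np.arctan2(ax[1],ax[0])))
i=camera_info("wrist"); s,R=pose()
print(R); C=-np.array(i["R"]).T@i["t"]; print("cam in tool",R.T@(C-s["position"]), R.T@np.array(i["R"]).T)
# scene check of the front/right top corner: expected pixel
for p in P: print(proj("scene",p))
```

```text
[0.6394 0.4385 0.19  ]
[0.6293 0.2093 0.19  ]
[0.4603 0.2194 0.19  ]
[0.4713 0.4432 0.19  ]
0.22941599070379304 0.16929985125716934 0.16813159097404962
(115, 480) [0.4689 0.439  0.177 ]
(625, 500) [0.4591 0.2249 0.177 ]
(115, 494) [0.463  0.4386 0.177 ]
(625, 515) [0.4527 0.2247 0.177 ]
(115, 352) [0.522  0.4377 0.187 ]
(630, 370) [0.5133 0.2221 0.187 ]
c [0.5501 0.3276 0.19  ] yaw -2.522533541131881
[[ 0.9741 -0.2259 -0.0003]
 [-0.2259 -0.9741 -0.0017]
 [ 0.0001  0.0017 -1.    ]]
cam in tool [ 0.0706  0.0007 -0.0924] [[-0.0002 -0.9668 -0.2556]
 [ 1.     -0.0001 -0.0003]
 [ 0.0003 -0.2556  0.9668]]
[449.5144 141.1456]
[392.8697 166.286 ]
[351.4171 142.4416]
[405.5169 122.3822]
```

```bash
cat > plan.py <<'E'
import sys
from h import *
np.set_printoptions(precision=4,suppress=True)
def plan(way):
    """way: list of (x,y,z,yaw_deg) tcp targets; rows from the measured pose"""
    s,R=pose(); p=np.array(s["position"]); y=np.degrees(np.arctan2(R[1,0],R[0,0]))
    print("at",p,"yaw",round(y,2),"tilt",round(np.degrees(np.arccos(-R[2,2])),2),"F",s["ft_force"],"w",s["grip_width"],"t",s["time"])
    for x in way:
        d=np.array(x[:3])-p; c,n=np.cos(np.radians(y)),np.sin(np.radians(y))
        v=np.array([c*d[0]+n*d[1],n*d[0]-c*d[1],-d[2]]); w=-((x[3]-y+180)%360-180)
        print("to",x,"tool mm",(v*1000).round(1),"wz",round(w,2),"rows>=",max(np.linalg.norm(v)/.0417,abs(w)/7.16).round(2))
        p=np.array(x[:3]); y=x[3]
if __name__=="__main__": plan([tuple(map(float,a.split(","))) for a in sys.argv[1:]])
E
python3 plan.py .141,.609,.291,-2.5 .492,.330,.291,-2.5 .492,.330,.222,-2.5
```

```text
at [0.141  0.6085 0.2914] yaw -13.06 tilt 0.1 F [ 0.8065 -1.291  -0.1497] w 0.08703446555137029 t 0.15
to (0.141, 0.609, 0.291, -2.5) tool mm [-0.1 -0.5  0.4] wz -10.56 rows>= 1.47
to (0.492, 0.33, 0.291, -2.5) tool mm [362.8 263.4  -0. ] wz -0.0 rows>= 10.75
to (0.492, 0.33, 0.222, -2.5) tool mm [ 0. -0. 69.] wz -0.0 rows>= 1.65
```

Emit:
step_arm(
  moves=[
    [0,0,0,0,0,-5.28,0],
    [0,0,0,0,0,-5.28,0],
    [0.028,0.02,0,0,0,0,0],
    [0.028,0.02,0,0,0,0,0],
    [0.028,0.02,0,0,0,0,0],
    [0.028,0.02,0,0,0,0,0],
    [0.028,0.02,0,0,0,0,0],
    [0.028,0.02,0,0,0,0,0],
  ],
)

```text
time: 0.82
position: [0.3047, 0.4803, 0.292]
orientation: [0.0, 1.0, -0.022, -0.0]
ft_force: [0.2, 0.8, 0.6]
grip_width: 0.0417
grasp_force: 0.0
```

Emit:
step_arm(
  moves=[
    [0.028,0.0205,0,0,0,0,0],
    [0.028,0.0205,0,0,0,0,0],
    [0.028,0.0205,0,0,0,0,0],
    [0.028,0.0205,0,0,0,0,0],
    [0.028,0.0205,0,0,0,0,0],
    [0.028,0.0205,0,0,0,0,0],
    [0.027,0.0204,0,0,0,0,0],
    [0,0,0,0,0,0,0],
  ],
)

```text
time: 1.48
position: [0.4956, 0.3264, 0.2916]
orientation: [0.001, 1.0, -0.025, -0.0]
ft_force: [0.2, 0.2, -0.9]
grip_width: 0.0007
grasp_force: 0.0
```

```bash
python3 plan.py .492,.330,.291,-2.5 .492,.330,.222,-2.5
python3 - <<'E'
from h import *
cv2.imwrite("pics/w1.png",read_camera("wrist"))
E
```

```text
at [0.4956 0.3264 0.2916] yaw -2.81 tilt 0.09 F [ 0.1917  0.1751 -0.933 ] w 0.0007386226895096989 t 1.4833
to (0.492, 0.33, 0.291, -2.5) tool mm [-3.7 -3.4  0.6] wz -0.31 rows>= 0.12
to (0.492, 0.33, 0.222, -2.5) tool mm [ 0. -0. 69.] wz -0.0 rows>= 1.65
```

View pics/w1.png

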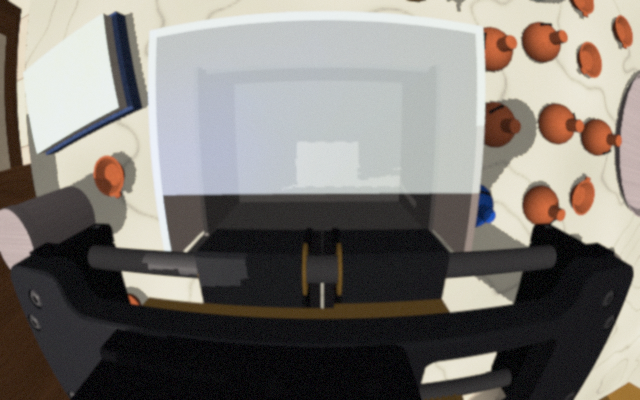

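The wrist view shows the fingers over the slot, in front of the hood edge (row 195).

Emit:
step_arm(
  moves=[
    [-0.0037,-0.0034,0.02,0,0,-0.3,0],
    [0,0,0.025,0,0,0,0],
    [0,0,0.025,0,0,0,0],
    [-0.014,0,0,0,0,0,0],
    [-0.01,0,0,0,0,0,0],
    [-0.01,0,0.001,0,0,0,0],
    [-0.008,0,0.002,0,0,0,0],
    [-0.008,0,0.002,0,0,0,0],
  ],
)

```text
time: 2.2
position: [0.4389, 0.3361, 0.2185]
orientation: [-0.001, 1.0, -0.018, 0.002]
ft_force: [6.0, -0.6, -1.7]
grip_width: 0.0004
grasp_force: 2.2
```

Emit:
step_arm(
  moves=[
    [-0.008,0,0.003,0,0,0,0],
    [-0.008,0,0.003,0,0,0,0],
    [-0.008,0,0.0035,0,0,0,0],
    [-0.0074,0,0.0035,0,0,0,0],
    [-0.0072,0,0.004,0,0,0,0],
    [-0.0072,0,0.0045,0,0,0,0],
    [-0.0066,0,0.005,0,0,0,0],
    [-0.0066,0,0.0055,0,0,0,0],
  ],
)

```text
time: 2.87
position: [0.3797, 0.3383, 0.1852]
orientation: [-0.001, 1.0, -0.019, 0.001]
ft_force: [15.8, -3.7, 14.5]
grip_width: 0.0003
grasp_force: 14.5
```

```bash
python3 plan.py .383,.335,.187,-2.5
python3 - <<'E'
from h import *
a=read_camera("top")[120:300,80:340]; b=read_camera("scene")[80:260,290:490]
d=np.zeros((500,800,3),np.uint8); d[:300,:433]=cv2.resize(a,(433,300)); d[:330,433:800]=cv2.resize(b,(367,330))
cv2.imwrite("pics/m1.png",cv2.convertScaleAbs(d,alpha=1.3))
E
```

```text
at [0.3797 0.3383 0.1852] yaw -2.15 tilt 0.12 F [15.8406 -3.73   14.4797] w 0.0003463473539475279 t 2.8667
to (0.383, 0.335, 0.187, -2.5) tool mm [ 3.5  3.2 -1.8] wz 0.35 rows>= 0.12
```

View pics/m1.png

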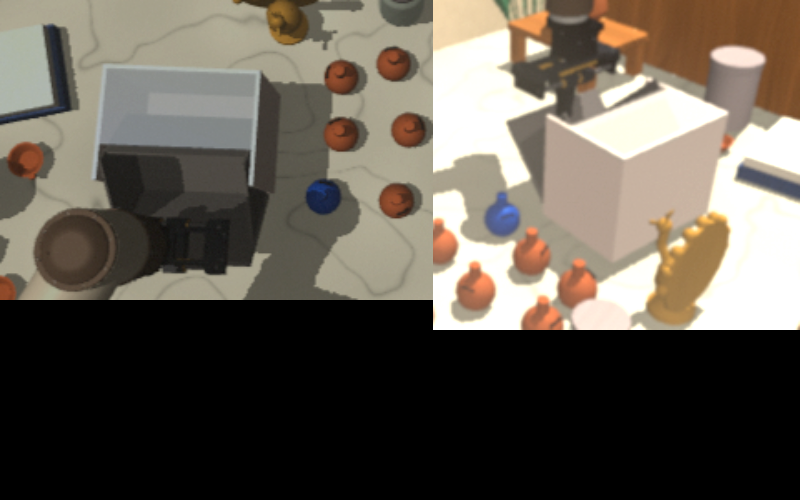

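The tub is tilted out and the contact force shows it close to its stop. I back off upward and write an automatic silhouette fit for the bank positions.

Emit:
step_arm(
  moves=[
    [0.006,0.001,-0.003,0,0,0,0.0],
    [0.002,0,-0.03,0,0,0,0.0],
    [0,0,-0.04,0,0,0,0.02],
    [0,0.02,-0.035,0,0,0,0.04],
    [0,0.041,0,0,0,0,0.05],
    [0,0.041,0,0,0,0,0.05],
    [0,0.041,0,0,0,0,0.05],
    [0,0.041,0,0,0,0,0.05],
  ],
)

```text
time: 3.63
position: [0.3786, 0.15, 0.292]
orientation: [0.001, 1.0, -0.019, -0.002]
ft_force: [0.6, -0.6, 0.5]
grip_width: 0.0324
grasp_force: 0.0
```

```bash
cat > fit.py <<'E'
from h import *
from scipy.optimize import minimize
np.set_printoptions(precision=4,suppress=True)
u,v=np.meshgrid(np.linspace(0,2*np.pi,25),np.linspace(0,np.pi,13))
BALL=np.c_[(np.sin(v)*np.cos(u)).ravel(),(np.sin(v)*np.sin(u)).ravel(),np.cos(v).ravel()]*.03+[0,0,.024]
BALL=BALL[BALL[:,2]>=0]
a=np.linspace(0,2*np.pi,25); FIN=np.vstack([np.c_[.009*np.cos(a),.009*np.sin(a),0*a+z] for z in(.05,.074)])
SC=4
def P(n,i,X):
    x=X@np.array(i["R"]).T+i["t"]
    if n=="wrist":
        r=np.linalg.norm(x[:,:2],axis=1); th=np.arctan2(r,x[:,2]); q=x[:,:2]/r[:,None]*th[:,None]*i["fx"]
    else: q=x[:,:2]/x[:,2:]*i["fx"]
    return q+[i["cx"],i["cy"]]
def red(im):
    h=cv2.cvtColor(im,cv2.COLOR_BGR2HSV); return (((h[...,0]<14)|(h[...,0]>174))&(h[...,1]>110)&(h[...,2]>35)).astype(np.uint8)
def fit(n,im,i,xy,z0=0.0):
    m=red(im).astype(float)
    def cost(p,ret=False):
        M=np.zeros(m.shape,np.uint8); off=np.r_[p,z0]
        for S in(BALL,FIN):
            q=cv2.convexHull((P(n,i,S+off)*16).astype(np.int32)); cv2.fillConvexPoly(M,q,1,shift=4)
        d=cv2.dilate(M,np.ones((9,9),np.uint8))>0
        inter=(m*M).sum(); return 1-inter/max(1,(m[d].sum()+M.sum()-inter))
    best=None
    g=[(dx,dy) for dx in np.arange(-.02,.021,.005) for dy in np.arange(-.02,.021,.005)]
    c=min(g,key=lambda d:cost(np.array(xy)+d)); s=np.array(xy)+c
    r=minimize(cost,s,method="Nelder-Mead",options=dict(initial_simplex=[s,s+[.003,0],s+[0,.003]],xatol=1e-4,fatol=1e-4))
    return r.x,1-r.fun
B=dict(A=(.658,.102),B=(.682,.012),C=(.560,.101),D=(.567,-.013),E=(.552,-.112),F=(.449,.007))
def look(n,names,B=B,z0=0.0):
    i=camera_info(n); im=read_camera(n)
    for k in names: print(n,k,*fit(n,im,i,B[k],z0))
E
python3 - <<'E'
from fit import *
look("top","ABCDEF"); look("scene","CDEF")
s,R=pose(); print(s["q"]);
E
python3 plan.py .5,.05,.34,0
```

```text
top A [0.6566 0.1039] 0.8415300546448088
top B [0.6797 0.0124] 0.8347107438016529
top C [0.5586 0.1019] 0.8541114058355438
top D [ 0.5641 -0.0096] 0.8260869565217391
top E [ 0.5522 -0.1124] 0.8324324324324325
top F [0.444 0.007] 0.8118556701030928
scene C [0.5565 0.1046] 0.808252427184466
scene D [ 0.5636 -0.0077] 0.7549234135667396
scene E [ 0.5526 -0.1081] 0.7788649706457925
scene F [0.4467 0.0152] 0.7372448979591837
[ 0.7755  0.0024 -0.4822 -0.0027 -1.0925  0.7527]
at [0.3777 0.1473 0.2919] yaw -2.51 tilt 0.39 F [ 0.8166 -0.1125 -0.3396] w 0.04033306669294974 t 3.7333
to (0.5, 0.05, 0.34, 0.0) tool mm [126.4  91.9 -48.1] wz -2.51 rows>= 3.92
```

Emit:
step_arm(
  moves=[
    [0.021,0.021,-0.01,0,0,-2.5,0.045],
    [0.021,0.021,-0.01,0,0,0,0.045],
    [0.021,0.021,-0.01,0,0,0,0.045],
    [0.01,0.021,-0.01,0,0,0,0.045],
    [0,0.02,-0.01,0,0,0,0.045],
    [0,0,0,0,0,0,0.045],
    [0,0,0,0,0,0,0.045],
  ],
)

```text
time: 4.32
position: [0.4528, 0.0477, 0.3424]
orientation: [-0.0, 1.0, 0.002, -0.001]
ft_force: [-0.4, -0.3, -0.2]
grip_width: 0.0452
grasp_force: 0.0
```

```bash
python3 - <<'E'
from fit import *
look("wrist","ABCDEF")
im=read_camera("wrist"); i=camera_info("wrist")
for k in B:
    for S in (BALL,FIN):
        q=cv2.convexHull(P("wrist",i,S+np.r_[fit("wrist",im,i,B[k])[0],0]).astype(np.float32)).astype(np.int32); cv2.polylines(im,[q],True,(0,255,0),1)
cv2.imwrite("pics/w2.png",im)
E
python3 plan.py .445,.01,.3,0 .445,.01,.126,0
```

```text
wrist A [0.6622 0.1019] 0.8856015779092702
wrist B [0.6859 0.0112] 0.9512987012987013
wrist C [0.5609 0.1005] 0.8754556500607533
wrist D [ 0.5674 -0.0137] 0.8558338423946243
wrist E [ 0.5532 -0.1142] 0.851150202976996
wrist F [0.447  0.0087] 0.8572331017056223
at [0.4526 0.0484 0.3421] yaw 0.32 tilt 0.18 F [-1.2629 -0.735  -0.077 ] w 0.0449796299351126 t 4.4167
to (0.445, 0.01, 0.3, 0.0) tool mm [-7.8 38.4 42.1] wz 0.32 rows>= 1.38
to (0.445, 0.01, 0.126, 0.0) tool mm [  0.   0. 174.] wz -0.0 rows>= 4.17
```

View pics/w2.png

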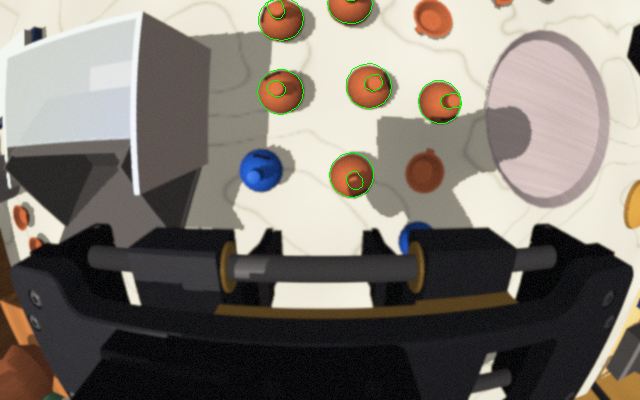

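The overlay (green) fits all six finials and balls well: F at (352,178), D at (370,86), C at (280,92), E at (440,102). I grasp F first.

Emit:
step_arm(
  moves=[
    [-0.003,0.02,0.03,0,0,0.3,0.045],
    [-0.0035,0.0197,0.035,0,0,0,0.045],
    [0,0,0.04,0,0,0,0.045],
    [0,0,0.04,0,0,0,0.045],
    [0,0,0.04,0,0,0,0.045],
    [0,0,0.022,0,0,0,0.045],
    [0,0,0.008,0,0,0,0.045],
    [0,0,0,0,0,0,0.045],
  ],
)

```text
time: 5.08
position: [0.4456, 0.0086, 0.1262]
orientation: [0.001, 1.0, 0.001, -0.003]
ft_force: [-0.2, 0.5, -0.0]
grip_width: 0.0452
grasp_force: 0.0
```

```bash
python3 plan.py .446,.0085,.127,0
```

```text
at [0.4456 0.0086 0.1262] yaw 0.08 tilt 0.35 F [-0.2141  0.455  -0.0427] w 0.04517870063022653 t 5.0833
to (0.446, 0.0085, 0.127, 0.0) tool mm [ 0.4  0.1 -0.8] wz 0.08 rows>= 0.02
```

Close, lift and weigh.

Emit:
step_arm(
  moves=[
    [0,0,0,0,0,0,0],
    [0,0,0,0,0,0,0],
    [0,0,0,0,0,0,0],
    [0,0,0,0,0,0,0],
    [0,0,0,0,0,0,0],
    [0,0,-0.02,0,0,0,0],
    [0,0,-0.03,0,0,0,0],
    [0,0,0,0,0,0,0],
  ],
)

```text
time: 5.75
position: [0.4498, 0.0089, 0.183]
orientation: [-0.001, 1.0, 0.001, 0.005]
ft_force: [1.6, 0.4, -1.2]
grip_width: 0.0167
grasp_force: 30.0
```

Emit:
step_arm(
  moves=[
    [0,0,0,0,0,0,0],
    [0,0,0,0,0,0,0],
    [0,0,0,0,0,0,0],
    [0,0,0,0,0,0,0],
  ],
)

```text
time: 6.08
position: [0.4463, 0.008, 0.1773]
orientation: [0.0, 1.0, -0.0, -0.001]
ft_force: [0.3, -0.0, -1.8]
grip_width: 0.0167
grasp_force: 30.0
```

```bash
python3 plan.py .446,.0085,.29,0 .446,.33,.29,0 .446,.33,.197,0   .549,-.344,.22,0
```

```text
at [0.4463 0.008  0.1773] yaw -0.01 tilt 0.14 F [ 0.3473 -0.0473 -1.8231] w 0.016741820184506134 t 6.0833
to (0.446, 0.0085, 0.29, 0.0) tool mm [  -0.3   -0.5 -112.7] wz -0.01 rows>= 2.7
to (0.446, 0.33, 0.29, 0.0) tool mm [   0.  -321.5   -0. ] wz -0.0 rows>= 7.71
to (0.446, 0.33, 0.197, 0.0) tool mm [ 0.  0. 93.] wz -0.0 rows>= 2.23
to (0.549, -0.344, 0.22, 0.0) tool mm [103. 674. -23.] wz -0.0 rows>= 16.36
```

About 1.5 N, so F is empty and goes in the bin.

Emit:
step_arm(
  moves=[
    [0,0,-0.04,0,0,0,0],
    [0,0,-0.041,0,0,0,0],
    [0,0,-0.041,0,0,0,0],
    [0,-0.01,-0.041,0,0,0,0],
    [0,-0.03,0,0,0,0,0],
    [0,-0.038,0,0,0,0,0],
    [0,-0.038,0,0,0,0,0],
    [0,-0.038,0,0,0,0,0],
  ],
)

```text
time: 6.75
position: [0.4464, 0.1634, 0.3402]
orientation: [0.0, 1.0, -0.0, -0.001]
ft_force: [1.0, -0.3, -1.1]
grip_width: 0.0166
grasp_force: 30.0
```

Emit:
step_arm(
  moves=[
    [0,-0.038,0,0,0,0,0],
    [0,-0.038,0,0,0,0,0],
    [0,-0.027,0,0,0,0,0],
    [0,-0.01,0,0,0,0,0],
    [0,0,0,0,0,0,0],
    [0,0,0,0,0,0,0],
  ],
)

```text
time: 7.25
position: [0.4466, 0.275, 0.3396]
orientation: [0.001, 1.0, 0.0, -0.001]
ft_force: [-1.0, 0.1, -1.2]
grip_width: 0.0167
grasp_force: 30.0
```

```bash
python3 plan.py .446,.275,.197,-2
python3 - <<'E'
from fit import *
look("top","ABCDE")
E
```

```text
at [0.4466 0.275  0.3396] yaw 0.05 tilt 0.17 F [-1.0438  0.1249 -1.2199] w 0.016673757967181194 t 7.25
to (0.446, 0.275, 0.197, -2.0) tool mm [ -0.6   0.  142.6] wz 2.05 rows>= 3.42
top A [0.6566 0.1037] 0.8543956043956044
top B [0.6797 0.0124] 0.8319559228650137
top C [0.5586 0.1019] 0.8514588859416445
top D [ 0.5669 -0.0128] 0.8246575342465754
top E [ 0.5522 -0.1124] 0.8351351351351352
```

Emit:
step_arm(
  moves=[
    [0,0,0.03,0,0,0,0],
    [0,0,0.04,0,0,0,0],
    [0,0,0.04,0,0,0,0],
    [0,0,0.03,0,0,0,0],
    [0,0,0,0,0,0,0],
    [0,0,0,0,0,0,0.045],
    [0,0,0,0,0,0,0.045],
    [0,0,0,0,0,0,0.045],
  ],
)

```text
time: 7.97
position: [0.4484, 0.2759, 0.2038]
orientation: [-0.002, 1.0, 0.0, 0.002]
ft_force: [-0.0, -1.4, 0.3]
grip_width: 0.0294
grasp_force: 0.0
```

Emit:
step_arm(
  moves=[
    [0,0,-0.03,0,0,0,0.045],
    [0,0,-0.04,0,0,0,0.045],
    [0,0,-0.04,0,0,0,0.045],
    [0,0.03,-0.01,0,0,-7,0.045],
    [0,0.03,0,0,0,-7,0.045],
    [0,0.03,0,0,0,-7,0.045],
    [0,0.03,0,0,0,-7,0.045],
    [0,0,0,0,0,-7,0.045],
  ],
)

```text
time: 8.63
position: [0.4696, 0.1549, 0.324]
orientation: [-0.0, 0.953, 0.302, 0.003]
ft_force: [-0.8, 0.2, -0.2]
grip_width: 0.045
grasp_force: 0.0
```

```bash
python3 plan.py .560,.1015,.28,60 .56,.1015,.126,60
python3 - <<'E'
from fit import *
look("wrist","CD")
cv2.imwrite("pics/w3.png",np.hstack([read_camera("wrist")[:,:400],read_camera("top")[100:300,100:300].repeat(2,0).repeat(2,1)]))
E
```

```text
at [0.4696 0.1549 0.324 ] yaw 35.14 tilt 0.32 F [-0.7559  0.2065 -0.2165] w 0.045022909694866095 t 8.6333
to (0.56, 0.1015, 0.28, 60.0) tool mm [43.2 95.7 44. ] wz -24.86 rows>= 3.47
to (0.56, 0.1015, 0.126, 60.0) tool mm [  0.   0. 154.] wz -0.0 rows>= 3.69
wrist C [0.5617 0.1016] 0.8870023419203747
wrist D [ 0.5693 -0.0144] 0.8615071283095723
```

View pics/w3.png

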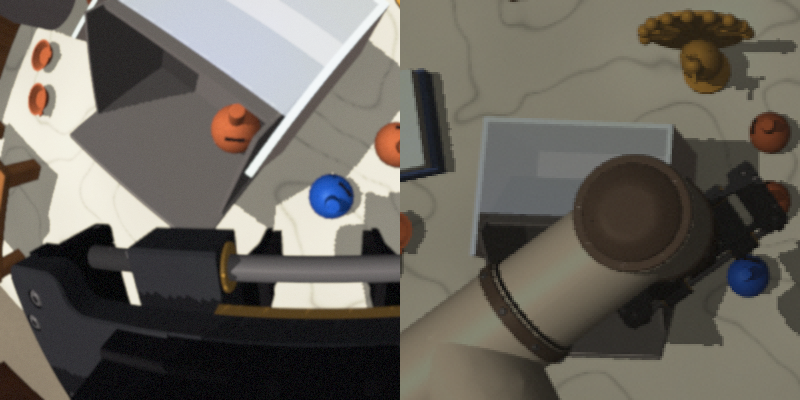

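The view shows bank F resting in the tub at (235,128). Next is C.

Emit:
step_arm(
  moves=[
    [0,0,0,0,0,-6.2,0.045],
    [0,0,0,0,0,-6.2,0.045],
    [0,0,0,0,0,-6.2,0.045],
    [0,0,0,0,0,-6.2,0.045],
    [0,0.0353,0,0,0,0,0.045],
    [0,0.0353,0.015,0,0,0,0.045],
    [0,0.0353,0.015,0,0,0,0.045],
    [0,0,0.015,0,0,0,0.045],
  ],
)

```text
time: 9.45
position: [0.5645, 0.1042, 0.2757]
orientation: [0.001, 0.868, 0.496, 0.002]
ft_force: [0.1, 1.0, 1.2]
grip_width: 0.0448
grasp_force: 0.0
```

```bash
python3 plan.py .5610,.1015,.126,60
python3 - <<'E'
from fit import *
look("top","DBE")
E
```

```text
at [0.5645 0.1042 0.2757] yaw 59.52 tilt 0.23 F [0.053  1.0232 1.1795] w 0.04476955916662994 t 9.45
to (0.561, 0.1015, 0.126, 60.0) tool mm [ -4.1  -1.7 149.7] wz -0.48 rows>= 3.59
top D [ 0.5666 -0.0101] 0.8174386920980926
top B [0.6767 0.0122] 0.7762430939226519
top E [ 0.5522 -0.1124] 0.8405405405405405
```

Emit:
step_arm(
  moves=[
    [0,0,0.035,0,0,0,0.045],
    [0,0,0.04,0,0,0,0.045],
    [0,0,0.035,0,0,0,0.045],
    [0,0,0.02,0,0,0,0.045],
    [0,0,0,0,0,0,0.045],
    [0,0,0,0,0,0,0.045],
  ],
)

```text
time: 10.0
position: [0.5603, 0.106, 0.1463]
orientation: [0.0, 0.867, 0.499, -0.0]
ft_force: [0.3, 0.5, -0.3]
grip_width: 0.0453
grasp_force: 0.0
```

```bash
python3 plan.py .5610,.1015,.126,60
```

```text
at [0.5603 0.106  0.1463] yaw 59.85 tilt 0.04 F [ 0.2941  0.5329 -0.257 ] w 0.04525890295894279 t 10.0
to (0.561, 0.1015, 0.126, 60.0) tool mm [-3.5  2.9 20.3] wz -0.15 rows>= 0.5
```

Emit:
step_arm(
  moves=[
    [-0.0035,0.003,0.02,0,0,0,0.045],
    [0,0,0,0,0,0,0],
    [0,0,0,0,0,0,0],
    [0,0,0,0,0,0,0],
    [0,0,0,0,0,0,0],
    [0,0,0,0,0,0,0],
    [0,0,-0.02,0,0,0,0],
    [0,0,-0.03,0,0,0,0],
  ],
)

```text
time: 10.67
position: [0.5582, 0.0996, 0.1727]
orientation: [-0.001, 0.867, 0.498, -0.005]
ft_force: [0.8, 0.3, -4.8]
grip_width: 0.0172
grasp_force: 30.0
```

Emit:
step_arm(
  moves=[
    [0,0,0,0,0,0,0],
    [0,0,0,0,0,0,0],
    [0,0,0,0,0,0,0],
    [0,0,0,0,0,0,0],
  ],
)

```text
time: 11.0
position: [0.5597, 0.1, 0.1739]
orientation: [-0.001, 0.867, 0.498, -0.002]
ft_force: [-0.4, -0.8, -4.7]
grip_width: 0.0167
grasp_force: 30.0
```

```bash
python3 plan.py .561,.1015,.22,60
```

```text
at [0.5597 0.1    0.1739] yaw 59.77 tilt 0.24 F [-0.3557 -0.8418 -4.7499] w 0.016702762173927264 t 11.0
to (0.561, 0.1015, 0.22, 60.0) tool mm [  2.    0.4 -46.1] wz -0.23 rows>= 1.11
```

About 4.8 N, so C is full. It goes to the far slot of the thali.

Emit:
step_arm(
  moves=[
    [0,0,-0.025,0,0,0,0],
    [0,0,-0.025,0,0,0,0],
    [-0.0312,0.018,-0.005,0,0,7,0],
    [-0.0288,0.0217,0,0,0,7,0],
    [-0.0259,0.025,0,0,0,7,0],
    [-0.0227,0.028,0,0,0,7,0],
    [-0.0191,0.0305,0,0,0,7,0],
    [-0.0152,0.0326,0,0,0,7,0],
  ],
)

```text
time: 11.67
position: [0.5591, -0.1172, 0.2289]
orientation: [-0.0, 0.988, 0.152, -0.002]
ft_force: [1.1, 0.2, -5.2]
grip_width: 0.017
grasp_force: 29.9
```

Emit:
step_arm(
  moves=[
    [-0.0111,0.0342,0,0,0,7,0],
    [-0.0069,0.0353,0,0,0,7,0],
    [-0.0025,0.0359,0,0,0,4,0],
    [0,0.036,0,0,0,0,0],
    [0,0.036,0,0,0,0,0],
    [0,0,0,0,0,0,0],
    [0,0,0,0,0,0,0],
  ],
)

```text
time: 12.25
position: [0.5583, -0.2973, 0.228]
orientation: [-0.001, 1.0, -0.004, -0.002]
ft_force: [-0.2, 0.7, -5.3]
grip_width: 0.0169
grasp_force: 29.9
```

```bash
python3 plan.py .549,-.414,.225,0 .549,-.414,.132,0
```

```text
at [ 0.5583 -0.2973  0.228 ] yaw -0.43 tilt 0.26 F [-0.2213  0.7151 -5.2657] w 0.01693849948465487 t 12.25
to (0.549, -0.414, 0.225, 0.0) tool mm [ -8.4 116.7   3. ] wz -0.43 rows>= 2.81
to (0.549, -0.414, 0.132, 0.0) tool mm [ 0.  0. 93.] wz -0.0 rows>= 2.23
```

Emit:
step_arm(
  moves=[
    [-0.0028,0.038,0,0,0,0,0],
    [-0.0028,0.039,0.02,0,0,0,0],
    [-0.0028,0.04,0.03,0,0,0,0],
    [0,0,0.03,0,0,0,0],
    [0,0,0.012,0,0,0,0],
    [0,0,0,0,0,0,0],
    [0,0,0,0,0,0,0],
  ],
)

```text
time: 12.83
position: [0.5516, -0.4026, 0.144]
orientation: [-0.0, 1.0, -0.001, -0.001]
ft_force: [0.8, -0.0, -4.0]
grip_width: 0.0166
grasp_force: 30.0
```

```bash
python3 plan.py .549,-.414,.130,0
```

```text
at [ 0.5516 -0.4026  0.144 ] yaw -0.08 tilt 0.15 F [ 0.7791 -0.0219 -3.9599] w 0.016591323547669307 t 12.8333
to (0.549, -0.414, 0.13, 0.0) tool mm [-2.6 11.4 14. ] wz -0.08 rows>= 0.44
```

Emit:
step_arm(
  moves=[
    [-0.002,0.006,0,0,0,0,0],
    [0,0.005,0.006,0,0,0,0],
    [0,0,0.0065,0,0,0,0],
    [0,0,0,0,0,0,0],
    [0,0,0,0,0,0,0],
  ],
)

```text
time: 13.25
position: [0.5507, -0.4157, 0.1344]
orientation: [0.002, 1.0, -0.001, 0.002]
ft_force: [2.2, -2.1, 1.4]
grip_width: 0.017
grasp_force: 30.0
```

```bash
python3 plan.py .549,-.414,.1295,0
```

```text
at [ 0.5507 -0.4157  0.1344] yaw -0.14 tilt 0.29 F [ 2.2231 -2.1062  1.3983] w 0.017002797001700088 t 13.25
to (0.549, -0.414, 0.1295, 0.0) tool mm [-1.7 -1.7  4.9] wz -0.14 rows>= 0.13
```

The force shows the bank resting on the thali, so I release, rise and go to E.

Emit:
step_arm(
  moves=[
    [0,0,0,0,0,0,0.04],
    [0,0,0,0,0,0,0.045],
    [0,0,0,0,0,0,0.045],
    [0,0,-0.035,0,0,0,0.045],
    [0,0,-0.04,0,0,0,0.045],
    [0,-0.03,-0.02,0,0,0,0.045],
    [0,-0.04,0,0,0,0,0.045],
    [0,-0.04,0,0,0,0,0.045],
  ],
)

```text
time: 13.92
position: [0.5497, -0.3043, 0.229]
orientation: [0.0, 1.0, -0.003, 0.002]
ft_force: [1.6, 0.4, -1.0]
grip_width: 0.0447
grasp_force: 0.0
```

Emit:
step_arm(
  moves=[
    [0,-0.04,0,0,0,0,0.045],
    [0,-0.04,0,0,0,0,0.045],
    [0,-0.04,0,0,0,0,0.045],
    [0,-0.035,0,0,0,0,0.045],
    [0,-0.03,0,0,0,0,0.045],
    [0,0,0,0,0,0,0.045],
    [0,0,0,0,0,0,0.045],
  ],
)

```text
time: 14.5
position: [0.5501, -0.1182, 0.2274]
orientation: [-0.0, 1.0, -0.0, -0.0]
ft_force: [-0.2, -0.2, -0.0]
grip_width: 0.0449
grasp_force: 0.0
```

```bash
python3 plan.py .553,-.1135,.126,0
python3 - <<'E'
from fit import *
look("top","DEBA"); B["1"]=(.549,-.414); look("top","1",B,.003); look("wrist","ABD")
E
```

```text
at [ 0.5501 -0.1182  0.2274] yaw -0.01 tilt 0.04 F [-0.2452 -0.2051 -0.0132] w 0.044941292145011906 t 14.5
to (0.553, -0.1135, 0.126, 0.0) tool mm [  2.9  -4.7 101.4] wz -0.01 rows>= 2.43
top D [ 0.567  -0.0128] 0.126027397260274
top E [ 0.549 -0.109] 0.22493224932249323
top B [0.6975 0.0069] 0.11699164345403901
top A [0.638 0.082] 0.0
top 1 [ 0.559  -0.4169] 0.8556701030927835
wrist A [0.6592 0.103 ] 0.8919726729291204
wrist B [0.6831 0.0128] 0.8884057971014493
wrist D [ 0.5674 -0.0128] 0.8771613832853026
```

Emit:
step_arm(
  moves=[
    [0.003,-0.005,0.03,0,0,0,0.045],
    [0,0,0.035,0,0,0,0.045],
    [0,0,0.028,0,0,0,0.045],
    [0,0,0.008,0,0,0,0.045],
    [0,0,0,0,0,0,0.045],
    [0,0,0,0,0,0,0.045],
  ],
)

```text
time: 15.15
position: [0.5541, -0.1157, 0.1269]
orientation: [0.0, 1.0, -0.002, 0.0]
ft_force: [0.1, 0.2, 0.6]
grip_width: 0.045
grasp_force: 0.0
```

```bash
python3 plan.py .553,-.1135,.126,0
python3 - <<'E'
from fit import *
B["1"]=(.555,-.414);look("scene","E"); look("scene","1",B,.003)
E
```

```text
at [ 0.5541 -0.1157  0.1269] yaw -0.23 tilt 0.05 F [0.0802 0.2298 0.5929] w 0.04504265789261881 t 15.15
to (0.553, -0.1135, 0.126, 0.0) tool mm [-1.1 -2.2  0.9] wz -0.23 rows>= 0.06
scene E [ 0.5523 -0.1084] 0.7410358565737052
scene 1 [ 0.5598 -0.414 ] 0.8771021992238034
```

Emit:
step_arm(
  moves=[
    [0,-0.001,0,0,0,0,0],
    [0,0,0,0,0,0,0],
    [0,0,0,0,0,0,0],
    [0,0,0,0,0,0,0],
    [0,0,0,0,0,0,0],
    [0,0,-0.025,0,0,0,0],
    [0,0,-0.03,0,0,0,0],
    [0,0,-0.02,0,0,0,0],
  ],
)

```text
time: 15.92
position: [0.5531, -0.1138, 0.202]
orientation: [-0.0, 1.0, -0.002, -0.001]
ft_force: [1.5, -0.5, -4.1]
grip_width: 0.0167
grasp_force: 30.0
```

Emit:
step_arm(
  moves=[
    [0,0,-0.02,0,0,0,0],
    [0,0,0,0,0,0,0],
    [0,0,0,0,0,0,0],
    [0,0,0,0,0,0,0],
    [0,0,0,0,0,0,0],
  ],
)

```text
time: 16.33
position: [0.5521, -0.1137, 0.2188]
orientation: [-0.0, 1.0, -0.002, -0.003]
ft_force: [-0.3, -0.0, -4.8]
grip_width: 0.0171
grasp_force: 30.0
```

```bash
python3 plan.py .488,-.379,.225,0 .488,-.379,.132,0
```

```text
at [ 0.5521 -0.1137  0.2188] yaw -0.22 tilt 0.29 F [-0.2693 -0.0393 -4.7681] w 0.017121966229696993 t 16.3333
to (0.488, -0.379, 0.225, 0.0) tool mm [-63.  265.5  -6.2] wz -0.22 rows>= 6.55
to (0.488, -0.379, 0.132, 0.0) tool mm [ 0.  0. 93.] wz -0.0 rows>= 2.23
```

Emit:
step_arm(
  moves=[
    [-0.009,0.03,0,0,0,0,0],
    [-0.009,0.038,0,0,0,0,0],
    [-0.009,0.038,0,0,0,0,0],
    [-0.009,0.038,0,0,0,0,0],
    [-0.009,0.038,0,0,0,0,0],
    [-0.009,0.038,0,0,0,0,0],
    [-0.009,0.0355,0,0,0,0,0],
    [0,0.01,0.02,0,0,0,0],
  ],
)

```text
time: 17.0
position: [0.489, -0.3847, 0.2033]
orientation: [0.003, 1.0, -0.003, 0.002]
ft_force: [2.0, 0.6, -3.5]
grip_width: 0.0167
grasp_force: 30.0
```

Emit:
step_arm(
  moves=[
    [0,0,0.03,0,0,0,0],
    [0,0,0.02,0,0,0,0],
    [0,0,0,0,0,0,0],
    [0,0,0,0,0,0,0],
  ],
)

```text
time: 17.33
position: [0.4883, -0.3788, 0.1487]
orientation: [-0.001, 1.0, -0.002, -0.003]
ft_force: [1.3, 0.1, -4.4]
grip_width: 0.0169
grasp_force: 30.0
```

```bash
python3 plan.py .488,-.379,.132,0
```

```text
at [ 0.4883 -0.3788  0.1487] yaw -0.19 tilt 0.35 F [ 1.3181  0.0546 -4.4281] w 0.01686173158881365 t 17.3333
to (0.488, -0.379, 0.132, 0.0) tool mm [-0.3  0.2 16.7] wz -0.19 rows>= 0.4
```

Emit:
step_arm(
  moves=[
    [0,0,0.01,0,0,0,0],
    [0,0,0.007,0,0,0,0],
    [0,0,0,0,0,0,0],
    [0,0,0,0,0,0,0],
    [0,0,0,0,0,0,0.045],
    [0,0,0,0,0,0,0.045],
    [0,0,0,0,0,0,0.045],
  ],
)

```text
time: 17.92
position: [0.4906, -0.3797, 0.1362]
orientation: [0.001, 1.0, -0.001, 0.002]
ft_force: [0.8, -0.3, 0.2]
grip_width: 0.0299
grasp_force: 0.0
```

Emit:
step_arm(
  moves=[
    [0,0,-0.035,0,0,0,0.045],
    [0,0,-0.04,0,0,0,0.045],
    [0,-0.035,-0.02,0,0,0,0.045],
    [0.005,-0.04,0,0,0,0,0.045],
    [0.005,-0.04,0,0,0,0,0.045],
    [0.005,-0.04,0,0,0,0,0.045],
    [0.005,-0.04,0,0,0,0,0.045],
    [0,-0.04,0,0,0,0,0.045],
  ],
)

```text
time: 18.58
position: [0.5114, -0.1425, 0.231]
orientation: [0.0, 1.0, -0.002, 0.002]
ft_force: [0.9, 0.8, 0.2]
grip_width: 0.0448
grasp_force: 0.0
```

```bash
python3 plan.py .567,-.0125,.225,0 .567,-.0125,.126,0
python3 - <<'E'
from fit import *
B.update({"1":(.559,-.416),"2":(.488,-.379)})
look("wrist","ABD"); look("top","12",B,.003);look("scene","12",B,.003)
E
```

```text
at [ 0.5114 -0.1425  0.231 ] yaw -0.17 tilt 0.24 F [0.873  0.797  0.2347] w 0.044760999943335544 t 18.5833
to (0.567, -0.0125, 0.225, 0.0) tool mm [  55.2 -130.2    6. ] wz -0.17 rows>= 3.39
to (0.567, -0.0125, 0.126, 0.0) tool mm [ 0.  0. 99.] wz -0.0 rows>= 2.37
wrist A [0.661 0.102] 0.8819153881915388
wrist B [0.684  0.0122] 0.8890631125049
wrist D [ 0.5677 -0.0117] 0.8814317673378076
top 1 [ 0.5589 -0.4158] 0.8623376623376623
top 2 [ 0.4903 -0.3785] 0.8651399491094147
scene 1 [ 0.5583 -0.415 ] 0.8137369033760187
scene 2 [ 0.4903 -0.3794] 0.7856191744340879
```

Emit:
step_arm(
  moves=[
    [0.014,-0.0325,0,0,0,0,0.045],
    [0.014,-0.0325,0,0,0,0,0.045],
    [0.014,-0.0325,0,0,0,0,0.045],
    [0.013,-0.0325,0.005,0,0,0,0.045],
    [0,0,0.035,0,0,0,0.045],
    [0,0,0.035,0,0,0,0.045],
    [0,0,0.01,0,0,0,0.045],
    [0,0,0,0,0,0,0.045],
  ],
)

```text
time: 19.4
position: [0.5644, -0.0157, 0.1418]
orientation: [0.001, 1.0, -0.002, -0.003]
ft_force: [-0.7, 0.2, 0.2]
grip_width: 0.045
grasp_force: 0.0
```

```bash
python3 plan.py .5675,-.012,.126,0
```

```text
at [ 0.5644 -0.0157  0.1418] yaw -0.27 tilt 0.37 F [-0.7415  0.1564  0.2397] w 0.04500416372970631 t 19.4
to (0.5675, -0.012, 0.126, 0.0) tool mm [ 3.1 -3.7 15.8] wz -0.27 rows>= 0.4
```

Emit:
step_arm(
  moves=[
    [0.003,-0.0035,0.01,0,0,0,0.045],
    [0,0,0.006,0,0,0,0.045],
    [0,0,0,0,0,0,0],
    [0,0,0,0,0,0,0],
    [0,0,0,0,0,0,0],
    [0,0,0,0,0,0,0],
    [0,0,0,0,0,0,0],
    [0,0,-0.025,0,0,0,0],
  ],
)

```text
time: 20.07
position: [0.5654, -0.0113, 0.1489]
orientation: [0.0, 1.0, -0.003, -0.005]
ft_force: [-1.4, -0.2, -4.1]
grip_width: 0.017
grasp_force: 30.0
```

Emit:
step_arm(
  moves=[
    [0,0,-0.03,0,0,0,0],
    [0,0,-0.035,0,0,0,0],
    [0,0,-0.01,0,0,0,0],
    [0,0,0,0,0,0,0],
    [0,0,0,0,0,0,0],
    [0,0,0,0,0,0,0],
  ],
)

```text
time: 20.57
position: [0.567, -0.011, 0.2256]
orientation: [0.0, 1.0, -0.002, -0.003]
ft_force: [-0.9, -0.3, -5.2]
grip_width: 0.017
grasp_force: 30.0
```

```bash
python3 plan.py .488,-.309,.225,0 .488,-.309,.132,0; python3 plan.py .446,.34,.34,0
```

```text
at [ 0.567  -0.011   0.2256] yaw -0.24 tilt 0.33 F [-0.943  -0.3441 -5.1519] w 0.017000048640513327 t 20.5667
to (0.488, -0.309, 0.225, 0.0) tool mm [-77.8 298.3   0.6] wz -0.24 rows>= 7.39
to (0.488, -0.309, 0.132, 0.0) tool mm [ 0.  0. 93.] wz -0.0 rows>= 2.23
at [ 0.567  -0.011   0.2256] yaw -0.24 tilt 0.33 F [-0.943  -0.3441 -5.1519] w 0.017000048640513327 t 20.5667
to (0.446, 0.34, 0.34, 0.0) tool mm [-122.5 -350.5 -114.4] wz -0.24 rows>= 9.32
```

About 5 N: D is full.

Emit:
step_arm(
  moves=[
    [-0.0097,0.0373,0,0,0,0,0],
    [-0.0097,0.0373,0,0,0,0,0],
    [-0.0097,0.0373,0,0,0,0,0],
    [-0.0097,0.0373,0,0,0,0,0],
    [-0.0097,0.0373,0,0,0,0,0],
    [-0.0097,0.0373,0,0,0,0,0],
    [-0.0097,0.0373,0,0,0,0,0],
    [-0.0097,0.0343,0,0,0,0,0],
  ],
)

```text
time: 21.23
position: [0.4883, -0.3075, 0.2254]
orientation: [-0.001, 1.0, -0.002, -0.002]
ft_force: [0.7, -0.2, -4.7]
grip_width: 0.0168
grasp_force: 29.9
```

Emit:
step_arm(
  moves=[
    [0,0,0.025,0,0,0,0],
    [0,0,0.03,0,0,0,0],
    [0,0,0.022,0,0,0,0],
    [0,0,0,0,0,0,0],
    [0,0,0,0,0,0,0],
  ],
)

```text
time: 21.65
position: [0.4885, -0.3056, 0.1484]
orientation: [-0.001, 1.0, -0.002, -0.004]
ft_force: [0.4, -0.6, -4.6]
grip_width: 0.0168
grasp_force: 30.0
```

```bash
python3 plan.py .488,-.306,.132,0
```

```text
at [ 0.4885 -0.3056  0.1484] yaw -0.2 tilt 0.43 F [ 0.3587 -0.5501 -4.5678] w 0.01677072518023436 t 21.65
to (0.488, -0.306, 0.132, 0.0) tool mm [-0.5  0.4 16.4] wz -0.2 rows>= 0.39
```

Emit:
step_arm(
  moves=[
    [0,0,0.01,0,0,0,0],
    [0,0,0.007,0,0,0,0],
    [0,0,0,0,0,0,0],
    [0,0,0,0,0,0,0],
    [0,0,0,0,0,0,0.045],
    [0,0,0,0,0,0,0.045],
    [0,0,0,0,0,0,0.045],
  ],
)

```text
time: 22.23
position: [0.4906, -0.3061, 0.1352]
orientation: [0.0, 1.0, -0.002, 0.001]
ft_force: [0.8, 0.1, -0.6]
grip_width: 0.0297
grasp_force: 0.0
```

Emit:
step_arm(
  moves=[
    [0,0,-0.035,0,0,0,0.045],
    [0,0,-0.04,0,0,0,0.045],
    [0,0,-0.035,0,0,0,0.045],
    [0.018,-0.035,0,0,0,0,0.045],
    [0.018,-0.035,0,0,0,0,0.045],
    [0.018,-0.035,0,0,0,0,0.045],
    [0.018,-0.035,0,0,0,0,0.045],
    [0.018,-0.035,0,0,0,0,0.045],
  ],
)

```text
time: 22.9
position: [0.5813, -0.1297, 0.2453]
orientation: [0.0, 1.0, -0.002, 0.001]
ft_force: [1.4, 0.4, 0.1]
grip_width: 0.045
grasp_force: 0.0
```

```bash
python3 plan.py .684,.012,.225,0 .684,.012,.126,0
python3 - <<'E'
from fit import *
B.update({"1":(.559,-.416),"2":(.49,-.379),"3":(.489,-.306)})
look("wrist","AB"); look("top","123",B,.003)
E
```

```text
at [ 0.5813 -0.1297  0.2453] yaw -0.2 tilt 0.08 F [1.3593 0.4165 0.1075] w 0.04499238845894036 t 22.9
to (0.684, 0.012, 0.225, 0.0) tool mm [ 102.2 -142.    20.3] wz -0.2 rows>= 4.22
to (0.684, 0.012, 0.126, 0.0) tool mm [ 0.  0. 99.] wz -0.0 rows>= 2.37
wrist A [0.6593 0.1034] 0.888095238095238
wrist B [0.6829 0.0128] 0.8759658397722652
top 1 [ 0.5589 -0.4158] 0.8649350649350649
top 2 [ 0.4903 -0.3786] 0.8549618320610687
top 3 [ 0.4861 -0.3065] 0.8422391857506362
```

Emit:
step_arm(
  moves=[
    [0.0205,-0.0284,0.004,0,0,0,0.045],
    [0.0205,-0.0284,0.004,0,0,0,0.045],
    [0.0205,-0.0284,0.004,0,0,0,0.045],
    [0.0205,-0.0284,0.004,0,0,0,0.045],
    [0.0205,-0.0284,0.004,0,0,0,0.045],
    [0,0,0.035,0,0,0,0.045],
    [0,0,0.04,0,0,0,0.045],
    [0,0,0,0,0,0,0.045],
  ],
)

```text
time: 23.67
position: [0.679, 0.0104, 0.1407]
orientation: [0.001, 1.0, -0.002, -0.008]
ft_force: [-2.1, -0.4, -2.0]
grip_width: 0.045
grasp_force: 0.0
```

```bash
python3 plan.py .6835,.012,.126,0
```

```text
at [0.679  0.0104 0.1407] yaw -0.27 tilt 0.95 F [-2.1422 -0.4346 -2.0299] w 0.044987946475705046 t 23.6667
to (0.6835, 0.012, 0.126, 0.0) tool mm [ 4.4 -1.7 14.7] wz -0.27 rows>= 0.37
```

Emit:
step_arm(
  moves=[
    [0.003,-0.001,0,0,0,0,0.045],
    [0,0,0,0,0,0,0.045],
    [0,0,0,0,0,0,0.045],
  ],
)

```text
time: 23.92
position: [0.6885, 0.011, 0.1528]
orientation: [-0.0, 1.0, -0.002, 0.003]
ft_force: [0.2, -0.7, 0.3]
grip_width: 0.0449
grasp_force: 0.0
```

```bash
python3 plan.py .6835,.012,.126,0
```

```text
at [0.6885 0.011  0.1528] yaw -0.19 tilt 0.34 F [ 0.1579 -0.6807  0.3449] w 0.04486626960081732 t 23.9167
to (0.6835, 0.012, 0.126, 0.0) tool mm [-5.  -0.9 26.8] wz -0.19 rows>= 0.65
```

Emit:
step_arm(
  moves=[
    [-0.004,-0.001,0.015,0,0,0,0.045],
    [0,0,0.01,0,0,0,0.045],
    [0,0,0,0,0,0,0.045],
    [0,0,0,0,0,0,0.045],
  ],
)

```text
time: 24.25
position: [0.6829, 0.012, 0.125]
orientation: [0.0, 1.0, -0.002, 0.0]
ft_force: [-0.2, 0.4, 0.2]
grip_width: 0.0448
grasp_force: 0.0
```

```bash
python3 plan.py .6835,.012,.126,0
```

```text
at [0.6829 0.012  0.125 ] yaw -0.2 tilt 0.03 F [-0.2464  0.3633  0.232 ] w 0.044772879718655324 t 24.25
to (0.6835, 0.012, 0.126, 0.0) tool mm [ 0.6  0.  -1. ] wz -0.2 rows>= 0.03
```

Emit:
step_arm(
  moves=[
    [0,0,0,0,0,0,0],
    [0,0,0,0,0,0,0],
    [0,0,0,0,0,0,0],
    [0,0,0,0,0,0,0],
    [0,0,0,0,0,0,0],
    [0,0,-0.025,0,0,0,0],
    [0,0,-0.035,0,0,0,0],
    [0,0,-0.035,0,0,0,0],
  ],
)

```text
time: 24.92
position: [0.6819, 0.0122, 0.2187]
orientation: [0.0, 1.0, -0.002, -0.002]
ft_force: [1.2, 0.6, -0.7]
grip_width: 0.0167
grasp_force: 30.0
```

Emit:
step_arm(
  moves=[
    [0,0,-0.01,0,0,0,0],
    [0,0,0,0,0,0,0],
    [0,0,0,0,0,0,0],
    [0,0,0,0,0,0,0],
  ],
)

```text
time: 25.25
position: [0.6815, 0.0123, 0.2267]
orientation: [0.0, 1.0, -0.002, -0.002]
ft_force: [-0.4, -0.7, -2.6]
grip_width: 0.0174
grasp_force: 30.0
```

```bash
python3 plan.py .61,-.309,.225,0 .61,-.309,.132,0; python3 plan.py .446,.02,.34,0 .446,.35,.34,0
```

```text
at [0.6815 0.0123 0.2267] yaw -0.22 tilt 0.26 F [-0.4441 -0.676  -2.5535] w 0.017383091273461958 t 25.25
to (0.61, -0.309, 0.225, 0.0) tool mm [-70.3 321.6   1.7] wz -0.22 rows>= 7.89
to (0.61, -0.309, 0.132, 0.0) tool mm [ 0.  0. 93.] wz -0.0 rows>= 2.23
at [0.6815 0.0123 0.2267] yaw -0.22 tilt 0.26 F [-0.4441 -0.676  -2.5535] w 0.017383091273461958 t 25.25
to (0.446, 0.02, 0.34, 0.0) tool mm [-235.5   -6.8 -113.3] wz -0.22 rows>= 6.27
to (0.446, 0.35, 0.34, 0.0) tool mm [   0. -330.   -0.] wz -0.0 rows>= 7.91
```

Readings of -0.7 and -2.6 N are too noisy to decide, so I hold and read more.

Emit:
step_arm(
  moves=[
    [0,0,0,0,0,0,0],
    [0,0,0,0,0,0,0],
  ],
)

```text
time: 25.42
position: [0.6821, 0.0122, 0.227]
orientation: [0.0, 1.0, -0.002, -0.002]
ft_force: [0.6, -0.2, -0.9]
grip_width: 0.0168
grasp_force: 30.0
```

Emit:
step_arm(
  moves=[
    [0,0,0,0,0,0,0],
  ],
)

```text
time: 25.5
position: [0.6824, 0.0123, 0.2277]
orientation: [0.0, 1.0, -0.002, -0.001]
ft_force: [0.2, -0.9, -1.4]
grip_width: 0.017
grasp_force: 30.0
```

Emit:
step_arm(
  moves=[
    [0,0,0,0,0,0,0],
  ],
)

```text
time: 25.58
position: [0.6826, 0.0123, 0.2283]
orientation: [0.0, 1.0, -0.002, -0.001]
ft_force: [-0.5, -0.7, -0.3]
grip_width: 0.017
grasp_force: 30.0
```

Emit:
step_arm(
  moves=[
    [0,0,0,0,0,0,0],
  ],
)

```text
time: 25.67
position: [0.6827, 0.0124, 0.2288]
orientation: [0.0, 1.0, -0.002, -0.0]
ft_force: [-0.0, -0.5, -1.2]
grip_width: 0.0169
grasp_force: 30.0
```

Mean about 1.1 N: B is empty.

Emit:
step_arm(
  moves=[
    [-0.0338,0,-0.016,0,0,0,0],
    [-0.0338,0,-0.016,0,0,0,0],
    [-0.0338,0,-0.016,0,0,0,0],
    [-0.0338,0,-0.016,0,0,0,0],
    [-0.0338,0,-0.016,0,0,0,0],
    [-0.0338,0,-0.016,0,0,0,0],
    [-0.0338,0,-0.016,0,0,0,0],
    [0,-0.03,0,0,0,0,0],
  ],
)

```text
time: 26.33
position: [0.4419, 0.0402, 0.3456]
orientation: [-0.001, 1.0, -0.003, 0.003]
ft_force: [1.3, 0.3, -0.9]
grip_width: 0.0171
grasp_force: 30.0
```

Emit:
step_arm(
  moves=[
    [0,-0.04,0,0,0,0,0],
    [0,-0.04,0,0,0,0,0],
    [0,-0.04,0,0,0,0,0],
    [0,-0.04,0,0,0,0,0],
    [0,-0.04,0,0,0,0,0],
    [0,-0.04,0,0,0,0,0],
    [0,-0.04,0,0,0,0,0],
    [0,-0.025,0,0,0,0,0],
  ],
)

```text
time: 27.0
position: [0.4469, 0.3516, 0.3411]
orientation: [-0.0, 1.0, -0.001, 0.0]
ft_force: [0.8, 0.4, -1.2]
grip_width: 0.0171
grasp_force: 30.0
```

Emit:
step_arm(
  moves=[
    [0,0,0,0,0,0,0],
    [0,0,0,0,0,0,0],
  ],
)

```text
time: 27.17
position: [0.4469, 0.3493, 0.3406]
orientation: [0.001, 1.0, -0.001, -0.0]
ft_force: [1.1, -0.6, -0.8]
grip_width: 0.017
grasp_force: 30.0
```

```bash
python3 plan.py .446,.345,.197,0
python3 - <<'E'
from fit import *
B.update({"1":(.559,-.416),"2":(.49,-.379),"3":(.489,-.306)})
look("wrist","A"); look("top","A123",B,.003)
E
```

```text
at [0.4469 0.3493 0.3406] yaw -0.08 tilt 0.08 F [ 1.1109 -0.5612 -0.8125] w 0.01703144443945053 t 27.1667
to (0.446, 0.345, 0.197, 0.0) tool mm [ -0.9   4.3 143.6] wz -0.08 rows>= 3.45
wrist A [0.6612 0.0992] 0.6197398622800306
top A [0.6559 0.1031] 0.8288043478260869
top 1 [ 0.5589 -0.4158] 0.8623376623376623
top 2 [ 0.4903 -0.3786] 0.8524173027989822
top 3 [ 0.4864 -0.3039] 0.8320610687022901
```

Emit:
step_arm(
  moves=[
    [0,0.002,0.03,0,0,0,0],
    [0,0,0.04,0,0,0,0],
    [0,0,0.04,0,0,0,0],
    [0,0,0.03,0,0,0,0],
    [0,0,0,0,0,0,0],
    [0,0,0,0,0,0,0.045],
    [0,0,0,0,0,0,0.045],
    [0,0,0,0,0,0,0.045],
  ],
)

```text
time: 27.93
position: [0.4487, 0.3471, 0.2047]
orientation: [-0.002, 1.0, -0.002, 0.002]
ft_force: [0.1, 1.0, 0.4]
grip_width: 0.0299
grasp_force: 0.0
```

Emit:
step_arm(
  moves=[
    [0,0,-0.03,0,0,0,0.045],
    [0,0,-0.04,0,0,0,0.045],
    [0,0,-0.04,0,0,0,0.045],
    [0,0.035,-0.01,0,0,-6,0.045],
    [0.0035,0.035,0,0,0,-6,0.045],
    [0.007,0.034,0,0,0,-6,0.045],
    [0.011,0.033,0,0,0,-6,0.045],
    [0.014,0.032,0,0,0,-6,0.045],
  ],
)

```text
time: 28.6
position: [0.5143, 0.1914, 0.3254]
orientation: [-0.001, 0.966, 0.26, 0.003]
ft_force: [-0.2, 0.8, -1.2]
grip_width: 0.0451
grasp_force: 0.0
```

Emit:
step_arm(
  moves=[
    [0,0,0,0,0,-6,0.045],
    [0,0,0,0,0,-6,0.045],
    [0,0,0,0,0,-6,0.045],
    [0,0,0,0,0,-6,0.045],
    [0,0,0,0,0,-6,0.045],
    [0,0,0,0,0,0,0.045],
  ],
)

```text
time: 29.1
position: [0.5147, 0.1932, 0.3241]
orientation: [-0.0, 0.866, 0.499, 0.003]
ft_force: [0.7, -0.7, -0.3]
grip_width: 0.045
grasp_force: 0.0
```

```bash
python3 plan.py .660,.1025,.28,60 .66,.1025,.126,60
python3 - <<'E'
from fit import *
look("wrist","A"); cv2.imwrite("pics/w4.png",np.hstack([read_camera("wrist"),]))
E
```

```text
at [0.5147 0.1932 0.3241] yaw 59.9 tilt 0.29 F [ 0.7143 -0.7192 -0.3284] w 0.044975606217617044 t 29.1
to (0.66, 0.1025, 0.28, 60.0) tool mm [ -5.6 171.2  44.1] wz -0.1 rows>= 4.24
to (0.66, 0.1025, 0.126, 60.0) tool mm [  0.   0. 154.] wz -0.0 rows>= 3.69
wrist A [0.66   0.1007] 0.865485564304462
```

View pics/w4.png

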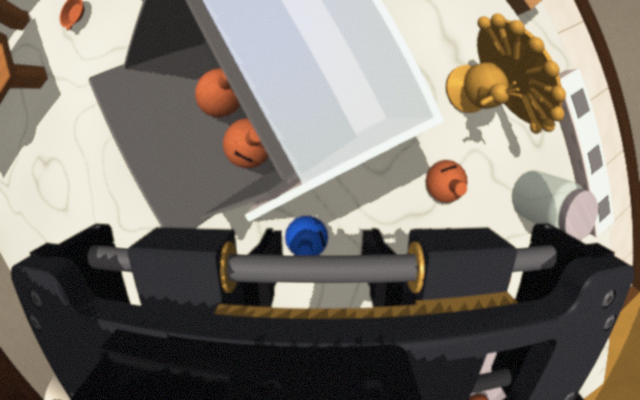

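Both empties lie in the tub, at (217,92) and (245,143). A, the last bank, is at (446,182).

Emit:
step_arm(
  moves=[
    [-0.001,0.0342,0,0,0,0,0.045],
    [-0.001,0.0342,0.01,0,0,0,0.045],
    [-0.001,0.0342,0.01,0,0,0,0.045],
    [-0.001,0.0342,0.01,0,0,0,0.045],
    [-0.001,0.0342,0.01,0,0,0,0.045],
    [0,0,0.04,0,0,0,0.045],
    [0,0,0.04,0,0,0,0.045],
    [0,0,0.04,0,0,0,0.045],
  ],
)

```text
time: 29.87
position: [0.6605, 0.1023, 0.161]
orientation: [0.0, 0.868, 0.497, 0.002]
ft_force: [0.2, -0.2, -0.2]
grip_width: 0.045
grasp_force: 0.0
```

Emit:
step_arm(
  moves=[
    [0,0,0,0,0,0,0.045],
    [0,0,0,0,0,0,0.045],
    [0,0,0,0,0,0,0.045],
  ],
)

```text
time: 30.12
position: [0.6613, 0.1034, 0.1644]
orientation: [0.001, 0.867, 0.499, 0.002]
ft_force: [0.3, -0.2, 0.3]
grip_width: 0.0449
grasp_force: 0.0
```

```bash
python3 plan.py .660,.102,.126,60
```

```text
at [0.6613 0.1034 0.1644] yaw 59.83 tilt 0.29 F [ 0.2583 -0.2042  0.3143] w 0.04491885727464375 t 30.1167
to (0.66, 0.102, 0.126, 60.0) tool mm [-1.8 -0.4 38.4] wz -0.17 rows>= 0.92
```

Emit:
step_arm(
  moves=[
    [-0.0015,0,0.02,0,0,0,0.045],
    [0,0,0.014,0,0,0,0.045],
    [0,0,0.003,0,0,0,0.045],
    [0,0,0,0,0,0,0.045],
  ],
)

```text
time: 30.45
position: [0.6598, 0.102, 0.1266]
orientation: [0.0, 0.867, 0.499, 0.002]
ft_force: [0.3, -0.2, 0.8]
grip_width: 0.0453
grasp_force: 0.0
```

Emit:
step_arm(
  moves=[
    [0,0,0,0,0,0,0],
    [0,0,0,0,0,0,0],
    [0,0,0,0,0,0,0],
    [0,0,0,0,0,0,0],
    [0,0,0,0,0,0,0],
    [0,0,-0.025,0,0,0,0],
    [0,0,-0.035,0,0,0,0],
    [0,0,-0.035,0,0,0,0],
  ],
)

```text
time: 31.12
position: [0.6573, 0.1011, 0.2175]
orientation: [-0.001, 0.867, 0.498, -0.003]
ft_force: [0.4, 1.0, -4.1]
grip_width: 0.0172
grasp_force: 30.0
```

Emit:
step_arm(
  moves=[
    [0,0,-0.01,0,0,0,0],
    [0,0,0,0,0,0,0],
    [0,0,0,0,0,0,0],
  ],
)

```text
time: 31.37
position: [0.6577, 0.1015, 0.2277]
orientation: [-0.001, 0.867, 0.498, -0.001]
ft_force: [0.3, -0.5, -5.1]
grip_width: 0.0171
grasp_force: 30.0
```

Emit:
step_arm(
  moves=[
    [0,0,0,0,0,0,0],
  ],
)

```text
time: 31.45
position: [0.6571, 0.1012, 0.2258]
orientation: [-0.001, 0.867, 0.498, -0.003]
ft_force: [-0.2, -0.3, -5.4]
grip_width: 0.0169
grasp_force: 30.0
```

Emit:
step_arm(
  moves=[
    [0,0,0,0,0,0,0],
  ],
)

```text
time: 31.53
position: [0.6575, 0.1012, 0.2259]
orientation: [-0.001, 0.867, 0.498, -0.003]
ft_force: [-0.1, 0.4, -3.8]
grip_width: 0.017
grasp_force: 30.0
```

About 4.6 N: A is full. It goes to thali slot (.60,-.325).

Emit:
step_arm(
  moves=[
    [-0.0312,0.018,0,0,0,7,0],
    [-0.0288,0.0217,0,0,0,7,0],
    [-0.0259,0.025,0,0,0,7,0],
    [-0.0227,0.028,0,0,0,7,0],
    [-0.0191,0.0305,0,0,0,7,0],
    [-0.0152,0.0326,0,0,0,7,0],
    [-0.0111,0.0342,0,0,0,7,0],
    [-0.0069,0.0353,0,0,0,7,0],
  ],
)

```text
time: 32.2
position: [0.6568, -0.188, 0.2269]
orientation: [-0.0, 1.0, 0.03, -0.002]
ft_force: [0.9, 0.1, -3.9]
grip_width: 0.017
grasp_force: 30.0
```

Emit:
step_arm(
  moves=[
    [-0.0025,0.0359,0,0,0,4,0],
    [-0.01,0.033,0,0,0,0,0],
    [-0.01,0.033,0,0,0,0,0],
    [-0.01,0.03,0,0,0,0,0],
    [0,0,0,0,0,0,0],
    [0,0,0,0,0,0,0],
  ],
)

```text
time: 32.7
position: [0.6257, -0.3202, 0.2266]
orientation: [-0.001, 1.0, -0.004, -0.002]
ft_force: [0.2, 1.0, -3.8]
grip_width: 0.017
grasp_force: 30.0
```

```bash
python3 plan.py .60,-.325,.225,0 .60,-.325,.132,0
```

```text
at [ 0.6257 -0.3202  0.2266] yaw -0.41 tilt 0.25 F [ 0.2066  1.0212 -3.8161] w 0.017020328161312884 t 32.7
to (0.6, -0.325, 0.225, 0.0) tool mm [-25.7   5.    1.6] wz -0.41 rows>= 0.63
to (0.6, -0.325, 0.132, 0.0) tool mm [ 0.  0. 93.] wz -0.0 rows>= 2.23
```

Emit:
step_arm(
  moves=[
    [-0.0255,0.005,0,0,0,0,0],
    [0,0,0.025,0,0,0,0],
    [0,0,0.03,0,0,0,0],
    [0,0,0.023,0,0,0,0],
    [0,0,0,0,0,0,0],
    [0,0,0,0,0,0,0],
  ],
)

```text
time: 33.2
position: [0.6013, -0.3221, 0.1491]
orientation: [-0.001, 1.0, -0.001, -0.003]
ft_force: [0.4, -0.9, -3.3]
grip_width: 0.0168
grasp_force: 30.0
```

```bash
python3 plan.py .60,-.325,.132,0
```

```text
at [ 0.6013 -0.3221  0.1491] yaw -0.11 tilt 0.3 F [ 0.4333 -0.8832 -3.2754] w 0.01683973774907097 t 33.2
to (0.6, -0.325, 0.132, 0.0) tool mm [-1.3  2.9 17.1] wz -0.11 rows>= 0.42
```

Emit:
step_arm(
  moves=[
    [0,0,0.01,0,0,0,0],
    [0,0,0.008,0,0,0,0],
    [0,0,0,0,0,0,0],
    [0,0,0,0,0,0,0],
    [0,0,0,0,0,0,0.045],
    [0,0,0,0,0,0,0.045],
    [0,0,0,0,0,0,0.045],
  ],
)

```text
time: 33.78
position: [0.6028, -0.3238, 0.1353]
orientation: [0.001, 1.0, -0.001, 0.002]
ft_force: [0.2, -0.0, -0.6]
grip_width: 0.0298
grasp_force: 0.0
```

Emit:
step_arm(
  moves=[
    [0,0,-0.035,0,0,0,0.045],
    [0,0,-0.04,0,0,0,0.045],
    [0,0,-0.04,0,0,0,0.045],
    [0,0,-0.03,0,0,0,0.0],
    [-0.016,-0.0365,0,0,0,0,0],
    [-0.016,-0.0365,0,0,0,0,0],
    [-0.016,-0.0365,0,0,0,0,0],
    [-0.016,-0.0365,0,0,0,0,0],
  ],
)

```text
time: 34.45
position: [0.5376, -0.1761, 0.2798]
orientation: [0.0, 1.0, -0.002, 0.002]
ft_force: [1.1, 0.9, 0.4]
grip_width: 0.0195
grasp_force: 0.0
```

Emit:
step_arm(
  moves=[
    [-0.016,-0.0365,0,0,0,0,0],
    [-0.016,-0.0365,0,0,0,0,0],
    [-0.016,-0.0365,0,0,0,0,0],
    [-0.016,-0.0365,0,0,0,0,0],
    [-0.016,-0.0365,0,0,0,0,0],
    [-0.016,-0.0365,0,0,0,0,0],
    [-0.016,-0.0365,0,0,0,0,0],
    [-0.016,-0.0365,0,0,0,2.5,0],
  ],
)

```text
time: 35.12
position: [0.4106, 0.1169, 0.2799]
orientation: [-0.001, 1.0, -0.024, 0.002]
ft_force: [0.2, 0.7, -0.1]
grip_width: 0.0001
grasp_force: 0.0
```

```bash
python3 plan.py .305,.337,.28,-2.5 .305,.337,.175,-2.5
python3 - <<'E'
from fit import *
B.update({"1":(.559,-.416),"2":(.49,-.379),"3":(.489,-.306),"4":(.603,-.325)})
look("top","1234",B,.003)
cv2.imwrite("pics/t5.png",np.vstack([cv2.convertScaleAbs(read_camera("top")[90:290],alpha=1.4),read_camera("scene")[100:400]]))
E
```

```text
at [0.4106 0.1169 0.2799] yaw -2.73 tilt 0.23 F [ 0.2293  0.6651 -0.1149] w 0.00013623063789546978 t 35.1167
to (0.305, 0.337, 0.28, -2.5) tool mm [-115.9 -214.8   -0.1] wz -0.23 rows>= 5.85
to (0.305, 0.337, 0.175, -2.5) tool mm [  0.  -0. 105.] wz -0.0 rows>= 2.52
top 1 [ 0.5589 -0.4158] 0.8623376623376623
top 2 [ 0.4903 -0.3786] 0.8575063613231552
top 3 [ 0.4861 -0.3065] 0.8320610687022901
top 4 [ 0.5998 -0.323 ] 0.8544973544973545
```

View pics/t5.png

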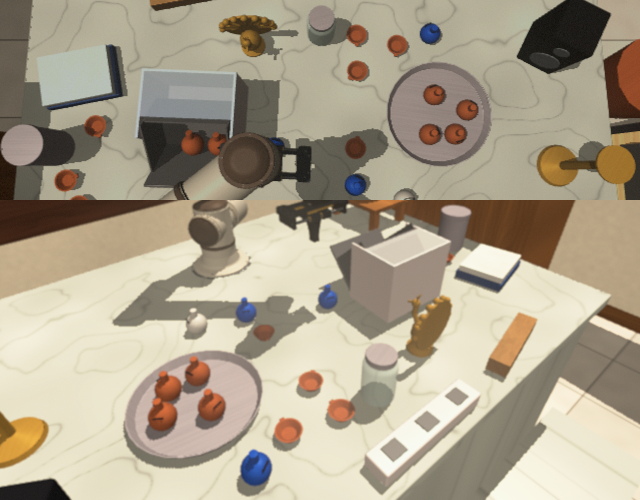

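Four banks stand on the thali and two are in the tub, with the diyas, peacock and jar unmoved. Now I move in front of the panel to shut it.

Emit:
step_arm(
  moves=[
    [-0.0185,-0.033,0,0,0,0,0],
    [-0.0195,-0.036,0,0,0,0,0],
    [-0.0195,-0.036,0,0,0,0,0],
    [-0.0195,-0.036,0,0,0,0,0],
    [-0.0195,-0.036,0,0,0,0,0],
    [-0.0195,-0.037,0,0,0,0,0],
    [0,0,0,0,0,0,0],
    [0,0,0,0,0,0,0],
  ],
)

```text
time: 35.93
position: [0.3056, 0.3357, 0.2788]
orientation: [-0.0, 1.0, -0.022, 0.0]
ft_force: [-0.5, -1.2, 0.7]
grip_width: 0.0006
grasp_force: 0.0
```

```bash
python3 plan.py .305,.337,.175,-2.5
```

```text
at [0.3056 0.3357 0.2788] yaw -2.57 tilt 0.06 F [-0.533  -1.2096  0.6819] w 0.0005671678274713888 t 35.9333
to (0.305, 0.337, 0.175, -2.5) tool mm [ -0.7  -1.3 103.8] wz -0.07 rows>= 2.49
```

Emit:
step_arm(
  moves=[
    [0,0,0.035,0,0,0,0],
    [0,0,0.035,0,0,0,0],
    [0,0,0.03,0,0,0,0],
    [0.012,0,0,0,0,0,0],
    [0.012,0,0,0,0,0,0],
    [0.01,0,0,0,0,0,0],
    [0.005,0,-0.0043,0,0,0,0],
    [0.005,0,-0.0043,0,0,0,0],
  ],
)

```text
time: 36.6
position: [0.3502, 0.3306, 0.1869]
orientation: [0.001, 1.0, -0.025, -0.001]
ft_force: [-2.1, -0.4, -1.5]
grip_width: 0.0003
grasp_force: 1.2
```

Emit:
step_arm(
  moves=[
    [0.005,0,-0.0043,0,0,0,0],
    [0.0056,0,-0.0037,0,0,0,0],
    [0.0056,0,-0.0037,0,0,0,0],
    [0.0056,0,-0.0037,0,0,0,0],
    [0.0059,0,-0.003,0,0,0,0],
    [0.0059,0,-0.003,0,0,0,0],
    [0.0059,0,-0.003,0,0,0,0],
    [0.0062,0,-0.0023,0,0,0,0],
  ],
)

```text
time: 37.27
position: [0.3959, 0.3305, 0.2142]
orientation: [-0.0, 1.0, -0.023, 0.0]
ft_force: [-3.3, -2.4, 0.9]
grip_width: 0.0003
grasp_force: 1.3
```

Emit:
step_arm(
  moves=[
    [0.0062,0,-0.0023,0,0,0,0],
    [0.0062,0,-0.0023,0,0,0,0],
    [0.0064,0,-0.0015,0,0,0,0],
    [0.0064,0,-0.0015,0,0,0,0],
    [0.0064,0,-0.0015,0,0,0,0],
    [0.0064,0,-0.0007,0,0,0,0],
    [0.0064,0,-0.0007,0,0,0,0],
    [0.0064,0,-0.0007,0,0,0,0],
  ],
)

```text
time: 37.93
position: [0.4467, 0.3282, 0.2249]
orientation: [-0.0, 1.0, -0.023, 0.0]
ft_force: [-0.9, 0.7, 0.1]
grip_width: 0.0003
grasp_force: 0.6
```

```bash
python3 plan.py .452,.333,.222,-2.5
```

```text
at [0.4467 0.3282 0.2249] yaw -2.68 tilt 0.07 F [-0.8861  0.7058  0.081 ] w 0.0003311204260765507 t 37.9333
to (0.452, 0.333, 0.222, -2.5) tool mm [ 5.1 -5.   2.9] wz -0.18 rows>= 0.19
```

Emit:
step_arm(
  moves=[
    [0.003,0,0,0,0,0,0],
    [0.002,0,0,0,0,0,0],
    [0,0,0,0,0,0,0],
  ],
)

```text
time: 38.18
position: [0.4483, 0.3281, 0.225]
orientation: [0.0, 1.0, -0.024, -0.003]
ft_force: [-14.8, 2.7, 7.8]
grip_width: 0.0002
grasp_force: 7.4
```

Emit:
step_arm(
  moves=[
    [0.002,0,0,0,0,0,0],
    [0,0,0,0,0,0,0],
  ],
)

```text
time: 38.35
position: [0.4486, 0.3281, 0.225]
orientation: [0.0, 1.0, -0.023, -0.005]
ft_force: [-21.0, 4.7, 12.1]
grip_width: 0.0008
grasp_force: 10.8
```

Emit:
step_arm(
  moves=[
    [0.002,0,0,0,0,0,0],
    [0,0,0,0,0,0,0],
  ],
)

```text
time: 38.52
position: [0.4489, 0.328, 0.225]
orientation: [0.001, 1.0, -0.024, -0.006]
ft_force: [-28.7, 5.9, 15.3]
grip_width: 0.0004
grasp_force: 14.2
```

The panel no longer yields and the force is rising, so the tub is at its stop. I retreat and check.

Emit:
step_arm(
  moves=[
    [-0.012,0,0,0,0,0,0],
    [-0.03,0,0,0,0,0,0],
    [-0.04,0,0,0,0,0,0],
    [-0.04,0,-0.01,0,0,0,0],
    [0,-0.03,-0.03,0,0,0,0],
    [0,-0.04,0,0,0,0,0],
    [0,-0.04,0,0,0,0,0],
    [0,-0.03,0,0,0,0,0],
  ],
)

```text
time: 39.18
position: [0.3398, 0.4752, 0.2652]
orientation: [-0.001, 1.0, -0.023, 0.001]
ft_force: [0.9, -0.4, -0.3]
grip_width: 0.0007
grasp_force: 0.0
```

Emit:
step_arm(
  moves=[
    [0,0,0,0,0,0,0],
    [0,0,0,0,0,0,0],
    [0,0,0,0,0,0,0],
    [0,0,0,0,0,0,0],
  ],
)

```text
time: 39.52
position: [0.3398, 0.4714, 0.2642]
orientation: [0.0, 1.0, -0.024, -0.0]
ft_force: [-0.6, 1.0, -0.8]
grip_width: 0.0005
grasp_force: 0.0
```

Run:
```python
from h import *
t=cv2.convertScaleAbs(read_camera("top"),alpha=1.4)
a=cv2.resize(t[145:250,120:260],(560,420),interpolation=cv2.INTER_CUBIC)
b=read_camera("scene")[200:380,80:320]
d=np.zeros((600,800,3),np.uint8); d[:420,:560]=a; d[420:,:240]=b; d[420:,240:800]=cv2.resize(t[80:280,240:520],(560,180))
cv2.imwrite("pics/e.png",d)
```

```text
(no output)
```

View pics/e.png

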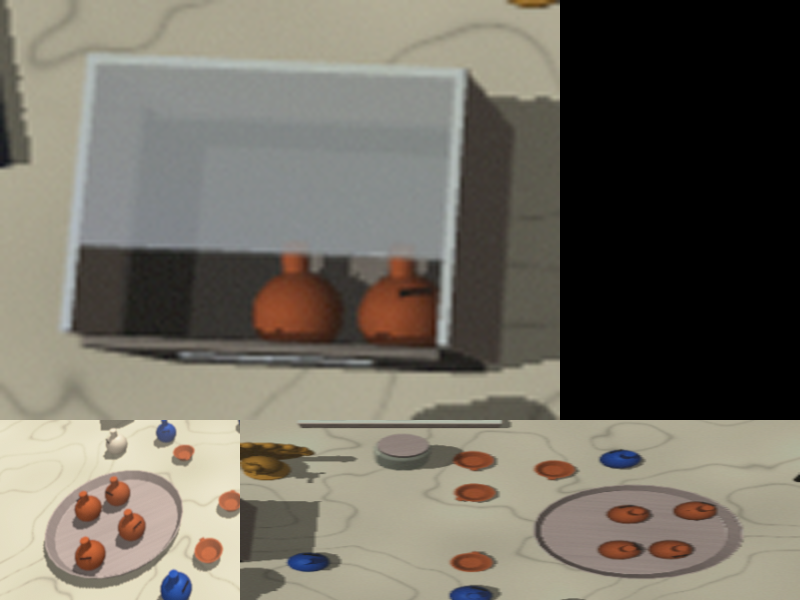

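The final view shows the panel edge back where it started, two banks in the shut tub and four upright on the thali. Handing in.

```bash
python3 -c "
from cell import order; print(order.sign_off())"
```

```text
the job is handed in; nothing more can be done
None
```

I handed the job in at about 40 s with no verdict returned: I found six banks, put the four full ones upright on the thali and the two empty ones in the tub, pushed the tub shut to its stop, and left the diyas, peacock and jar where they were.

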